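# Open the combination lock of the sloping case

## Robot

A 6-joint arm with a two-finger parallel gripper is mounted at the origin on the work surface. World frame = base frame: x ahead of the robot, y to its left, z up, the work surface at z = 0. Lengths are in mm, angles in degrees, forces in N, time in s.
With the tool pointing down it reaches from about 300 to 850 mm from the base axis. Payload 4.2 kg.
Tool frame: the origin (TCP) lies on the centre line of the jaws, within the pads' length; the fingertips stand 14 mm ahead of it and the grasp point (between the pads) lies 5 mm behind it (env.finger_overhang is the z of the fingertips in the tool frame, in mm); z points along the fingers, y is the line along which they close (so a half turn about z gives the same grasp; the last joint's range is limited). The gripper opens to 91 mm and grips with 3 to 60 N. Pads are 32 mm wide; open, the fingers measure 118 mm over their backs; the gripper's body (76 mm by 178 mm) begins 60 mm behind the grasp point.
Start: joints at [65.26, 18.312, 89.639, -0, 72.044, -1.146], TCP at [230.153, 526.945, 227.976] pointing down, gripper open.
Joint ranges: [-177.97, 177.97], [-48.28, 115.42], [12.27, 149.76], [-77.06, 257.06], [2.81, 150.46], [-146.56, 146.56]. Speed limits (degrees/s): [147.25, 147.25, 180, 180, 180, 180].

## Interface

Orientations are given as [roll, pitch, yaw] about the fixed x, y, z axes, in that order (R = Rz(yaw) Ry(pitch) Rx(roll)).
In Python, from workcell import sensors, viewer, env gives the robot as it stands. The module is installed in compiled form; this text tells all that it offers.
- The arm moves only by the tool step_arm, never from a script. Its argument "plan" is one flat list of numbers, 6 for each row, row after row: the shift along the tool's x, y, z in cm, then the turn, a rotation vector about the tool's x, y, z in rad. In form: [x, y, z, wx, wy, wz, x, y, z, wx, wy, wz, ...]. A call has 1 to 5 rows; each row shifts and turns the commanded pose from where the row before left it, along the tool's axes as they then stand; what a row does not reach is not made up. A row lasts 1/12 s, in which the tool goes at most 41.7 mm and 7.16 degrees, less where a joint would pass 70% of its speed; a pose out of reach is approached as far as the arm can. A call is refused whole if a number of a shift passes 4.17 or a number of a turn 0.125, either way. A call with a gripper value outside its range is refused whole. "hand" is the finger opening in cm, from 0 to 9.12, set as the call begins (left out, the last holds). The fingers move at their own pace and stop on an object; "newtons" is the grip in N (left out, the last holds). Time passes only in rows, so rows that do not move let the fingers close. It gives the time, the measured TCP pose, the force, the opening and the grip force at its end, in the units of the state.
- sensors.state(): the state, without advancing time (a new reading comes with each control period).
- viewer.grab_frame(name): name is "side" or "top"; returns a dict with "img" (480x640x3 uint8, red, green, blue), "fx", "fy", "cx", "cy" (pixels), "position" and "attitude" of the camera in the world. Camera axes: x right, y down, z forward; pixel columns grow to the right and rows downward; lengths in mm; the calibration is good to about 2 mm. A picture is of the moment at which its call begins. There is no depth.
- env.job_done(): hands the job in; it is judged then, once.
Trained networks look in a picture, given as the dict that the camera call returned (one of the last four; its "shot" number tells which), for a name from the list of things; names that differ only in an ending like _2 or _b are one class to them, and where a whole thing is asked for, a point or a joint stands for the part that bears it (a point fixed in the world has none). Each returns a list of dicts, best first, with "score" (0 to 1); they miss things now and then, are a little off and sometimes report something else, mostly with a low value. They report only what shows in the picture. A call takes as long as a camera call.
- viewer.boxes_of(name, picture): "location" ([column, row] in pixels, amid what is visible of it).
- viewer.pinpoint(name, picture): "location" ([column, row] in pixels: a listed point, or the origin of a listed thing).
The state is a dict: "time_s": time; "qpos": joint angles; "qvel": joint speeds; "effort": joint torques, N m; "ee_pos": TCP position; "ee_rot": TCP orientation; "force": force on the tool from outside, world axes, zero at the start; "torque": the same for the moment, N m; "gripper_width": finger opening in mm; "gripper_force": force on a finger pad.
Only numpy, scipy, OpenCV 4.12 (cv2) and the standard library are available. Lean on these libraries where they do the work, as an engineer would, in place of code of your own. Each camera call takes 0.05 s, during which the arm holds its last target. There are 200 camera calls.

## Task

Open the lock on the sloping lid of the aluminium case: first roll its three thumbwheels until, from left to right as the robot sees them, four, two and five black spots stand uppermost, centred on the pointer ridges. Then flip the cam lever beside them right over, up the slope as far as it goes, to draw the bolt, leaving the wheels on the code and the things round about where they are.

Things in the scene. Friction and masses are not known exactly. Their poses are not given: they have to be found in the camera images.
- case: aluminium case, 340 mm wide, 230 deep, 50 high at its front and 144 at its flat-topped back, fixed to the worktop. Origin: centre of the underside, 100 mm behind the front; x away from the robot, y to the left. Its lid slopes up away from the robot at 32 degrees to the worktop and carries the lock
- lock: combination lock on the lid. Origin on the lid's surface under the middle wheel; x up the slope, y along the row of wheels to the left, z square out of the lid. Three thumbwheels at y +34, 0, -34 mm, axles along y, 6 mm above the lid. Black cheeks between and outside them, 7 mm wide and 20 mm high, have a thin steel pointer ridge across the top at x 0. Lever and bolt at y -100 mm
- left_top (a point): fixed point at the top of the left wheel (unpressed), 28 mm out from the lid. All three wheels have sprung axles: pressed square to the lid they give up to 6 mm (2 N to start, then 1 N per mm) and come back. A fingertip pressed 2 to 4 mm into the wheel and dragged up or down the slope rolls it without slipping
- mid_top (a point): the same for the middle thumbwheel
- right_top (a point): the same for the right thumbwheel
- flap_edge (a point): middle of the free edge of the thin cover flap, which stands open square to the lid (fixed): 29 to 33 mm up the slope from the wheels' axles, 70 mm high, 116 mm wide. It overhangs the wheels, so a tool has to come in about square to the lid
- wheel_left (a joint): the left thumbwheel: white, 44 mm across, 16 mm wide, angle in rad. Positive = its top rolls up the slope (the lock's +x). Uppermost, in line with the pointer ridges: 0 one spot, 1.047 two, 2.094 three, 3.142 four, 4.189 five, 5.236 six. Turns without end (add or take 6.283), no click stops; light friction (0.02 N m) holds it where it is left
- wheel_mid (a joint): the middle thumbwheel: white, 44 mm across, 16 mm wide, angle in rad. Direction, spots and friction as for the left one
- wheel_right (a joint): the right thumbwheel: white, 44 mm across, 16 mm wide, angle in rad. Direction, spots and friction as for the left one
- lever (a joint): cam lever at the lock's right end, angle in rad. Its axle lies along the lock's y axis. At 0 it points down the slope, raised 35 degrees from the lid; growing, it swings up through upright (0.96) and over to its stop at 1.92, pointing up the slope at 35 degrees from the lid. It stays where it is left; turning it takes about 2 N at the knob.
- knob (a point): middle of the black knob at the lever's end: a cylinder 18 mm across and 20 mm long, along the lock's y axis, 55 mm from the lever's axle; can be pinched by its two flat ends, and turns freely in such a pinch. Behind it the steel arm is 10 mm wide and 7 mm thick
- lever_pivot (a point): fixed point on the lever's axle: in the lock frame x 0, y -100, z 18 mm
- bolt (a joint): steel bolt under the lever, 16 mm wide, its top 15 mm above the lid; drawn up the slope by the cam, 9.5 mm per rad of lever; m, 0 = home in its keeper, 0.0182 = fully drawn
- spanner: bystander: steel spanner, 190 mm, lying on the worktop in front of the case
- torch: bystander: blue plastic torch, 135 mm, lying on the flat top at the back of the case
- bowl: bystander: white ceramic bowl of radiator caps, 160 mm across, 55 mm high, left of the case
- spare_cap: bystander: white radiator cap, 28 mm across, 30 mm high, on the flat top of the case
- cleaner: bystander: white plastic bottle, 190 mm high, right of the case
- tin: bystander: steel tin, 80 mm across and 80 mm high
- driver: bystander: screwdriver, 200 mm, lying on the worktop to the right

How it is judged:
By the outcome, as a careful person would: the job done as asked, in the order asked, and still so for the second after the job is handed in, with the robot touching nothing.
It also fails if it takes over 61 s, if anything falls off the work surface, if the arm or the gripper's body presses on something with over 40 N, if the wrist force passes 120 N, or if a joint passes its speed limit or range.

## Working session

There is one attempt and no reset: what is moved stays moved. The work goes in short steps, Python scripts to look and compute and a tool call to move; the robot and the scene stay as the last step left them, time stands still between calls to the robot, and variables do not carry over. Pictures are saved under pics/ and viewed, at most 10 in all, crops included, and the job is handed in when it is done.

Besides the shell and the picture viewer there is one more tool, called after "Emit:" in YAML: its name, and indented under it one key for each argument. step_arm: Moves the arm, as the interface text tells. Its arguments: {"type":"object","properties":{"plan":{"type":"array","items":{"type":"number"}},"hand":{"type":"number"},"newtons":{"type":"number"}},"required":["plan"]}

```bash
mkdir -p pics; cat > h.py <<'E'
import numpy as np, cv2
from scipy.spatial.transform import Rotation as R
from workcell import sensors, viewer, env
def camR(f):
    a=np.array(f["attitude"],float)
    return a if a.shape==(3,3) else R.from_euler('xyz',a,degrees=True).as_matrix()
def proj(f,p):
    c=camR(f).T@(np.array(p,float)-f["position"]); return np.array([f["fx"]*c[0]/c[2]+f["cx"],f["fy"]*c[1]/c[2]+f["cy"]])
def ray(f,uv):
    d=camR(f)@np.array([(uv[0]-f["cx"])/f["fx"],(uv[1]-f["cy"])/f["fy"],1]); return np.array(f["position"],float),d/np.linalg.norm(d)
def tri(rs):
    A=np.zeros((3,3));b=np.zeros(3)
    for o,d in rs:
        P=np.eye(3)-np.outer(d,d);A+=P;b+=P@o
    x=np.linalg.solve(A,b); return x,[np.linalg.norm((np.eye(3)-np.outer(d,d))@(x-o)) for o,d in rs]
def save(f,n,crop=None,s=1):
    im=f["img"][:,:,::-1]
    if crop: im=im[crop[1]:crop[3],crop[0]:crop[2]]
    cv2.imwrite("pics/"+n,cv2.resize(im,None,fx=s,fy=s,interpolation=cv2.INTER_CUBIC))
E
python3 - <<'E'
from h import *
F={n:viewer.grab_frame(n) for n in("side","top")}
for n,f in F.items(): print(n,f["attitude"],f["position"],f["fx"]); save(f,n+".png")
for t in ["case","lock","left_top","mid_top","right_top","flap_edge","knob","lever_pivot"]:
    rs=[]
    for n,f in F.items():
        p=viewer.pinpoint(t,f)
        if p: print(t,n,p[0]["location"],round(p[0]["score"],2)); rs.append(ray(f,p[0]["location"]))
    if len(rs)==2: print(tri(rs))
print(sensors.state())
E
```

```text
side [-124.710736      0.79315002  -36.55776935] [  72.94504269 -724.661858    739.25929706] 442.2728225648774
top [-178.05932507    0.95810463  -90.59945868] [ 531.83031551   -9.84204949 1211.43969601] 490.7617397610227
case side [305.9, 261.0] 0.97
case top [149.4, 257.0] 0.64
(array([ 631.93663287,  353.83908179, -117.23522772]), [np.float64(154.55666705009912), np.float64(154.55666705009932)])
lock side [290.8, 227.7] 0.8
lock top [274.1, 227.9] 0.59
(array([594.06296251, 109.59287506, 102.49190179]), [np.float64(2.9946073826682302), np.float64(2.9946073826682067)])
left_top side [277.7, 219.7] 0.89
left_top top [262.1, 235.1] 0.71
(array([574.79607898, 135.94473916, 121.90953754]), [np.float64(0.04970624856074197), np.float64(0.04970624856082043)])
mid_top side [284.4, 223.3] 0.92
mid_top top [278.5, 232.1] 0.77
(array([577.65949388, 100.73585785, 127.44924326]), [np.float64(3.6716820186847015), np.float64(3.6716820186849106)])
right_top side [283.1, 208.5] 0.54
right_top top [292.5, 230.0] 0.6
(array([570.17925729,  70.41574936, 189.39154221]), [np.float64(13.83425588691934), n
[... 400 characters left out ...]
vot top [322.9, 228.4] 0.84
{'time_s': 0.9, 'qpos': array([ 6.52583518e+01,  1.83099327e+01,  8.96386047e+01,  2.90295318e-05,
        7.20444400e+01, -1.14631924e+00]), 'qvel': array([-0.03203685,  0.0182058 , -0.00469433, -0.06958225,  0.03888722,
       -0.06319398]), 'effort': array([ 2.39771202e-05, -4.12340426e+01, -2.32229841e+01,  7.26719107e-02,
        3.78383102e-02,  1.74325510e-05]), 'ee_pos': array([230.1660564 , 526.93791353, 227.99834875]), 'ee_rot': array([1.79992978e+02, 1.12881135e-04, 1.56404662e+02]), 'force': array([ 0.12216744, -0.46867714,  0.26433681]), 'torque': array([-0.02798502, -0.05811168, -0.02611109]), 'gripper_force': 0.0, 'gripper_width': 90.81169936374623}
```

View pics/side.png

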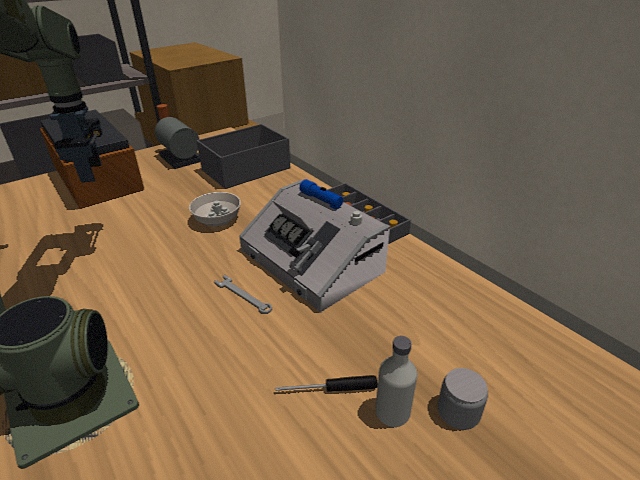

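View pics/top.png

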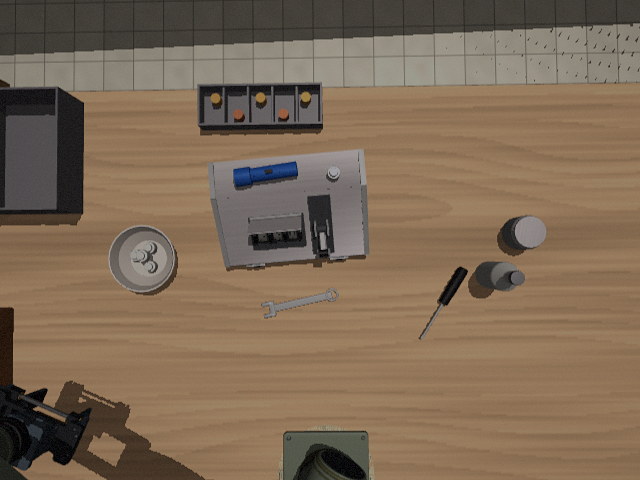

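The side view shows the case at about (310,240), with the wheels near (290,230) and the lever near (305,258). The top view shows the case at (290,210), wheels near (277,238) and lever near (321,235). I'll zoom in on both.

```bash
python3 - <<'E'
from h import *
f=viewer.grab_frame("side"); save(f,"side2.png",(230,170,400,310),4.5)
f=viewer.grab_frame("top"); save(f,"top2.png",(200,140,380,275),4.4)
E
```

```text
(no output)
```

View pics/side2.png

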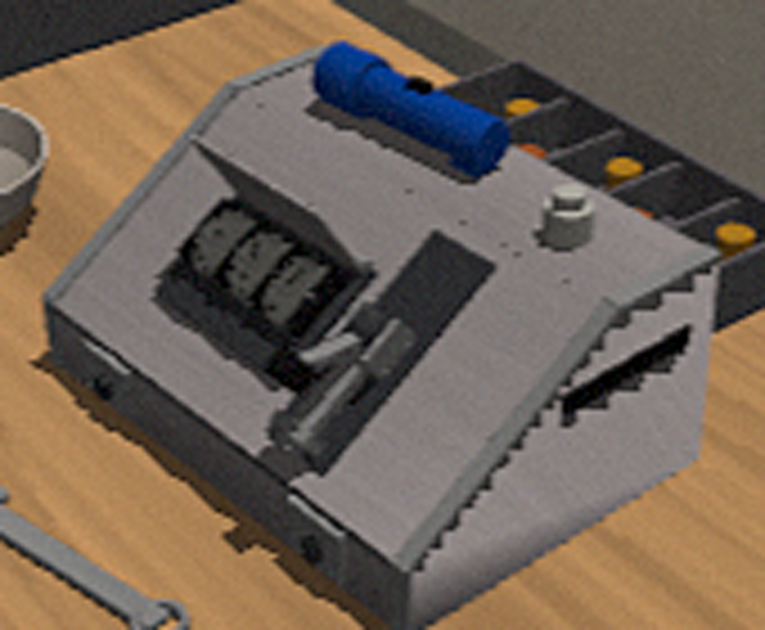

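View pics/top2.png

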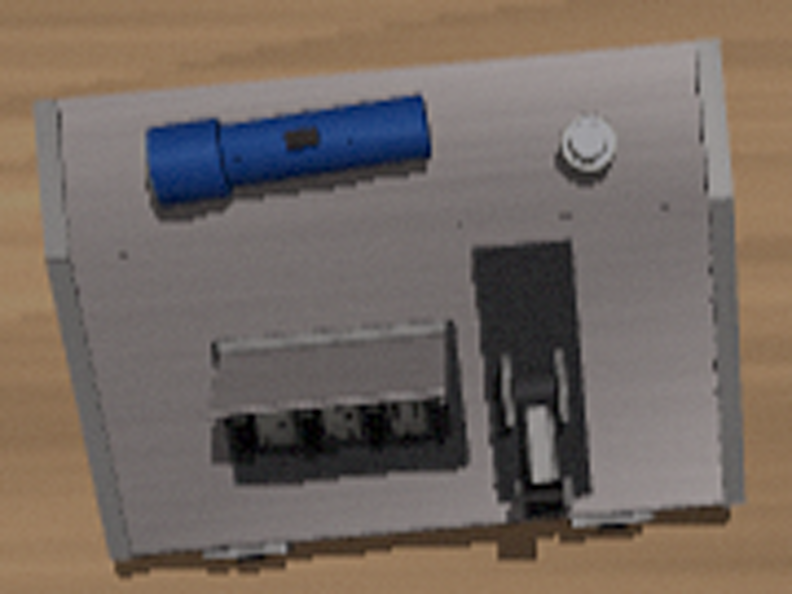

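The side crop shows the case corners clearly: front-left-top at crop (45,298), front-right-top at (403,570) and the right slope top at (615,303). The three wheels are in the flap's shadow at about (215,240), (258,262) and (295,285). In the top crop the wheels sit at about (275,428), (345,422) and (408,418), and the lever lies along (540,440) to (540,500). Next I'll fit the case pose and unroll the wheel surfaces.

```bash
cat > fit.py <<'E'
from h import *
from scipy.optimize import least_squares
F={n:viewer.grab_frame(n) for n in("side","top")}
A={n:np.mean([viewer.grab_frame(n)["img"].astype(float) for _ in range(4)],0) for n in F}
np.savez("avg0.npz",**A)
S=lambda u,v:(u/4.5+230,v/4.5+170); T=lambda u,v:(u/4.4+200,v/4.4+140)
xs=-100+94/np.tan(np.radians(32))
obs=[("side",(-100,170,50),S(45,298)),("side",(-100,-170,50),S(403,570)),("side",(-100,-170,0),S(410,628)),("side",(xs,-170,144),S(615,303)),("side",(xs,170,144),S(235,82)),("side",(130,-170,144),S(717,262)),("side",(130,-170,0),S(697,458)),
("top",(-100,170,50),T(115,560)),("top",(-100,-170,50),T(745,502)),("top",(xs,-170,144),T(733,195)),("top",(xs,170,144),T(48,262)),("top",(130,170,144),T(37,100)),("top",(130,-170,144),T(718,40))]
def W(p,q): return R.from_euler('z',p[2]).apply(q)+[p[0],p[1],0]
def res(p): return np.concatenate([proj(F[n],W(p,q))-o for n,q,o in obs])
s=least_squares(res,[600,90,0.08],loss='soft_l1'); print("case",s.x[:2],np.degrees(s.x[2])); print(res(s.x).reshape(-1,2).round(1).tolist())
c=s.x
# lock x along slope (from lid foot), y
def lockT(l,th=0):
    Rl=R.from_euler('z',c[2])*R.from_euler('y',-np.radians(32))
    o=W(c,(-100+l[0]*np.cos(np.radians(32)),l[1],50+l[0]*np.sin(np.radians(32))))
    return Rl,o
pts={"lock":(0,0,0),"left_top":(0,34,28),"mid_top":(0,0,28),"right_top":(0,-34,28),"flap_edge":(31,0,70),"lever_pivot":(0,-100,18),"knob":(-55*np.cos(np.radians(35)),-100,18+55*np.sin(np.radians(35)))}
ob=[]
for t,q in pts.items():
    for n,f in F.items():
        p=viewer.pinpoint(t,f)
        if p: ob.append((t,n,q,p[0]["location"],p[0]["score"]))
def r2(l):
    Rl,o=lockT(l); return np.concatenate([proj(F[n],Rl.apply(q)+o)-uv for t,n,q,uv,sc in ob])
s2=least_squares(r2,[70,0],loss='soft_l1'); print("lock in lid",s2.x)
for a,b in zip(ob,r2(s2.x).reshape(-1,2).round(1)): print(a[0],a[1],b,round(a[4],2))
Rl,o=lockT(s2.x); print("lock origin",o); np.savez("lock.npz",R=Rl.as_matrix(),o=o)
E
python3 fit.py
```

```text
case [617.05842759  69.93273604] 4.485330002904206
[[-0.5, -0.8], [0.5, -0.4], [-0.9, 2.5], [0.5, 0.8], [-1.8, 0.1], [0.1, -2.3], [0.2, -0.3], [-0.0, -0.8], [-0.2, -0.3], [-0.2, 0.7], [0.7, -0.5], [0.3, 0.4], [-0.1, -0.1]]Traceback (most recent call last):
  File "fit.py", line 23, in <module>
    p=viewer.pinpoint(t,f)
ValueError: only the last four pictures can be asked about
```

```bash
python3 - <<'E'
s=open('fit.py').read()
s=s.replace('''A={n:np.mean([viewer.grab_frame(n)["img"].astype(float) for _ in range(4)],0) for n in F}
np.savez("avg0.npz",**A)
''','')
s+='''
A={n:np.mean([viewer.grab_frame(n)["img"].astype(float) for _ in range(4)],0) for n in F}
np.savez("avg0.npz",**A)
'''
open('fit.py','w').write(s)
E
python3 fit.py
cat >> h.py <<'E'
def unroll(avg,f,L,y0,k=8,amin=-110,amax=70,w=16):
    # rows: surface angle a about axle, 0=top (out of lid), + = up the slope; cols: y from left(+) to right
    Rm,o=L["R"],L["o"]; a=np.radians(np.arange(amax,amin,-360/138.2/k*1.0)); y=np.arange(w/2,-w/2,-1/k)
    a_,y_=np.meshgrid(a,y,indexing='ij')
    P=np.stack([22*np.sin(a_),y0+y_,6+22*np.cos(a_)],-1)@Rm.T+o
    c=(P-f["position"])@camR(f)
    m=np.stack([f["fx"]*c[...,0]/c[...,2]+f["cx"],f["fy"]*c[...,1]/c[...,2]+f["cy"]],-1).astype(np.float32)
    return cv2.remap(avg.astype(np.float32),m[...,0],m[...,1],cv2.INTER_CUBIC)
def sheet(A,F,L,name,lab=True):
    cols=[]
    for n in ("side","top"):
        for y0 in (34,0,-34):
            u=unroll(A[n],F[n],L,y0,amin=-90,amax=60); u=u-u.min(); u=u/np.percentile(u,99.5)*255
            u=np.clip(u,0,255).astype(np.uint8)[:,:,::-1].copy()
            for a in (-60,-30,0,30):
                r=int((60-a)/150*u.shape[0]); u[r-1:r+1,:10]=(0,0,255) if a==0 else (0,255,0)
            cols+=[u,np.zeros((u.shape[0],6,3),np.uint8)]
    cv2.imwrite("pics/"+name,np.hstack(cols)[:590])
E
python3 - <<'E'
from h import *
A=np.load("avg0.npz");L=np.load("lock.npz")
F={n:viewer.grab_frame(n) for n in("side","top")}
R_,o=L["R"],L["o"]
sheet(A,F,L,"un0.png")
for y in(34,0,-34): print(proj(F["side"],R_@[0,y,28]+o),proj(F["top"],R_@[0,y,28]+o))
E
```

```text
case [617.05842759  69.93273604] 4.485330002904206
[[-0.5, -0.8], [0.5, -0.4], [-0.9, 2.5], [0.5, 0.8], [-1.8, 0.1], [0.1, -2.3], [0.2, -0.3], [-0.0, -0.8], [-0.2, -0.3], [-0.2, 0.7], [0.7, -0.5], [0.3, 0.4], [-0.1, -0.1]]
lock in lid [92.65508136 37.00963059]
lock side [0.4 1.6] 0.56
lock top [-2.3  0.2] 0.69
left_top side [-1.1 -0.8] 0.87
left_top top [1.1 1.3] 0.67
mid_top side [-0.1 -2.7] 0.98
mid_top top [-0.8  1.6] 0.7
right_top side [ 2.5 -0.1] 0.85
right_top top [-1.2 -1.9] 0.75
flap_edge side [-1.1  0. ] 0.79
flap_edge top [-1.2 -3.4] 0.93
lever_pivot side [0.6 1.1] 0.73
lever_pivot top [48.9 50.4] 0.72
knob side [16.1 29.7] 0.65
knob top [ 0.2 -1. ] 0.66
lock origin [592.80571107 105.15357871  99.09971254]
[277.44115919 219.0220186 ] [261.18154765 234.82381921]
[285.34104166 224.15812991] [276.38500952 233.45981123]
[293.53947825 229.48834628] [291.6014035  232.09464303]
```

View pics/un0.png

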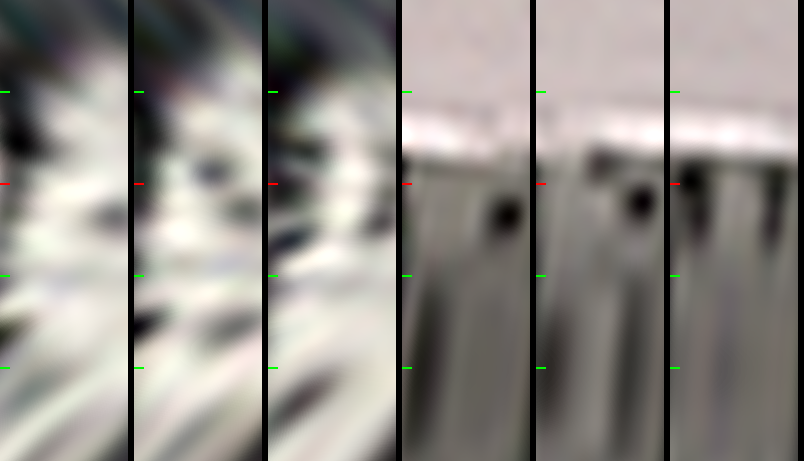

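The unrolled strips show the left wheel with "2" close to the top, since its lower-right spot is at about -10°. The middle wheel has "3" at about +5°, with a four-row face below it. The right wheel has "6" near the top. I'll close the fingers and approach the lock, then measure the angles properly.

```bash
cat >> h.py <<'E'
L=np.load("lock.npz"); LR,LO=L["R"],L["o"]
RT=np.column_stack([LR[:,1],LR[:,0],-LR[:,2]])   # tool x=lock y, y=lock x, z=-lock z
OV=env.finger_overhang
def tipnow(s=None):
    s=s or sensors.state(); Rt=R.from_euler('xyz',s["ee_rot"],degrees=True).as_matrix()
    return LR.T@(np.array(s["ee_pos"])+OV*Rt[:,2]-LO),Rt
def rows(tip,Rg,n,zo=None):
    """plan of n rows from measured pose to fingertip lock position tip, orientation Rg"""
    s=sensors.state(); t0,Rt=tipnow(s); p0=np.array(s["ee_pos"]); p1=LR@np.array(tip)+LO-OV*Rg[:,2]
    w=R.from_matrix(Rt.T@Rg).as_rotvec(); P=[]
    for i in range(n):
        Ri=Rt@R.from_rotvec(w*i/n).as_matrix(); P.append(np.r_[Ri.T@(p1-p0)/n/10,w/n])
    for i in range(0,n,5): print([round(float(v),3) for r in P[i:i+5] for v in r])
def where():
    s=sensors.state(); t,Rt=tipnow(s); print("t",round(s["time_s"],2),"tip lock",t.round(1),"rot err deg",np.degrees(R.from_matrix(Rt.T@RT).as_rotvec()).round(2),"F lock",(LR.T@s["force"]).round(1),"w",round(s["gripper_width"],1),"q",np.round(s["qpos"],0))
E
python3 - <<'E'
from h import *
print(OV); where(); rows((-11,34,90),RT,15)
E
```

```text
14.0
t 2.8 tip lock [-217.8  448.9  271.5] rot err deg [-28.79 -17.28  60.24] F lock [ 0.9 -0.1 -0. ] w 90.9 q [65. 18. 90. -0. 72. -1.]
[-2.855, -1.612, 0.31, -0.033, -0.02, 0.07, -2.955, -1.418, 0.318, -0.033, -0.02, 0.07, -3.041, -1.219, 0.334, -0.033, -0.02, 0.07, -3.113, -1.015, 0.358, -0.033, -0.02, 0.07, -3.169, -0.807, 0.391, -0.033, -0.02, 0.07]
[-3.21, -0.597, 0.431, -0.033, -0.02, 0.07, -3.235, -0.387, 0.48, -0.033, -0.02, 0.07, -3.245, -0.176, 0.535, -0.033, -0.02, 0.07, -3.238, 0.032, 0.598, -0.033, -0.02, 0.07, -3.216, 0.237, 0.668, -0.033, -0.02, 0.07]
[-3.178, 0.438, 0.743, -0.033, -0.02, 0.07, -3.125, 0.633, 0.825, -0.033, -0.02, 0.07, -3.057, 0.82, 0.911, -0.033, -0.02, 0.07, -2.974, 1.0, 1.002, -0.033, -0.02, 0.07, -2.877, 1.17, 1.097, -0.033, -0.02, 0.07]
```

Emit:
step_arm:
  plan: [-2.85, -1.6, 0.3, -0.033, -0.02, 0.07, -2.95, -1.4, 0.3, -0.033, -0.02, 0.07, -3.05, -1.2, 0.3, -0.033, -0.02, 0.07, -3.1, -1.0, 0.35, -0.033, -0.02, 0.07, -3.15, -0.8, 0.4, -0.033, -0.02, 0.07]
  hand: 0
  newtons: 20

```text
time_s: 3.22
ee_pos: [329.5, 395.5, 213.2]
ee_rot: [169.6, 4.0, 135.8]
force: [-0.2, 0.2, 0.1]
gripper_width: 60.6
gripper_force: 0.0
```

Emit:
step_arm:
  plan: [-3.2, -0.6, 0.4, -0.033, -0.02, 0.07, -3.25, -0.4, 0.45, -0.033, -0.02, 0.07, -3.25, -0.2, 0.5, -0.033, -0.02, 0.07, -3.25, 0.0, 0.6, -0.033, -0.02, 0.07, -3.2, 0.25, 0.65, -0.033, -0.02, 0.07]

```text
time_s: 3.63
ee_pos: [427.3, 263.8, 198.9]
ee_rot: [158.6, 4.0, 114.9]
force: [0.3, 0.4, -0.5]
gripper_width: 27.3
gripper_force: 0.0
```

```bash
python3 -c "
from h import *
where(); rows((-11,34,90),RT,5)"
```

```text
t 3.63 tip lock [-79.1 172.  151.7] rot err deg [-9.74 -5.64 19.98] F lock [ 0.   0.4 -0.6] w 27.3 q [ 35.   4. 116. -12.  40.  17.]
[-3.152, 0.442, 0.784, -0.034, -0.02, 0.07, -3.099, 0.632, 0.864, -0.034, -0.02, 0.07, -3.03, 0.815, 0.949, -0.034, -0.02, 0.07, -2.948, 0.99, 1.038, -0.034, -0.02, 0.07, -2.851, 1.155, 1.132, -0.034, -0.02, 0.07]
```

Emit:
step_arm:
  plan: [-3.15, 0.45, 0.8, -0.034, -0.02, 0.07, -3.1, 0.65, 0.85, -0.034, -0.02, 0.07, -3.05, 0.8, 0.95, -0.034, -0.02, 0.07, -2.95, 1.0, 1.05, -0.034, -0.02, 0.07, -2.85, 1.15, 1.15, -0.034, -0.02, 0.07]

```text
time_s: 4.05
ee_pos: [526.7, 134.1, 181.3]
ee_rot: [148.0, 0.0, 94.4]
force: [-0.2, 0.1, -0.1]
gripper_width: 0.6
gripper_force: 0.0
```

```bash
cat > ang.py <<'E'
from h import *
from scipy.optimize import minimize
from scipy.ndimage import gaussian_filter
D={1:[(0,0)],2:[(1,1),(-1,-1)],3:[(1,1),(0,0),(-1,-1)],4:[(1,1),(1,-1),(-1,1),(-1,-1)],5:[(1,1),(1,-1),(-1,1),(-1,-1),(0,0)],6:[(1,1),(1,-1),(0,1),(0,-1),(-1,1),(-1,-1)]}
def tex(th,dy,da,r=2.0,flip=1,rng=(-70,30)):
    a=np.arange(rng[1],rng[0],-1.0); y=np.arange(7.5,-7.6,-0.5); a_,y_=np.meshgrid(a,y,indexing='ij'); m=np.zeros(a_.shape)
    for n,pp in D.items():
        c=np.degrees(th)-60*(n-1)
        for i,j in pp:
            d=((a_-c-i*da+180)%360-180)*22*np.pi/180
            m=np.maximum(m,1/(1+np.exp(((d**2+(y_-flip*j*dy)**2)**.5-r)/0.3)))
    return m
def patch(im,f,y0,ox,oy,rng):
    a=np.radians(np.arange(rng[1],rng[0],-1.0)); y=np.arange(7.5,-7.6,-0.5); a_,y_=np.meshgrid(a,y,indexing='ij')
    P=np.stack([22*np.sin(a_)+ox,y0+y_+oy,6+22*np.cos(a_)],-1)@LR.T+LO
    c=(P-f["position"])@camR(f)
    return cv2.remap(im,(f["fx"]*c[...,0]/c[...,2]+f["cx"]).astype(np.float32),(f["fy"]*c[...,1]/c[...,2]+f["cy"]).astype(np.float32),cv2.INTER_CUBIC)
RNG={"top":(-45,0),"side":(-60,25)}
def ncc(p,m):
    p=p-p.mean();m=m-m.mean(); return -(p*m).sum()/np.sqrt((p*p).sum()*(m*m).sum()+1e-9)
def score_all(A,F,out=True,dy=4.,da=13.,flip=1,offs=None):
    th=np.radians(np.arange(0,360,3)); G={n:A[n].mean(2).astype(np.float32) for n in F}; best={}
    T={n:[gaussian_filter(tex(t,dy,da,2.2,flip,RNG[n]),(4,2)) for t in th] for n in F}
    S={}
    for n in F:
        for ox in np.arange(-5,5.1,1.25):
            for oy in np.arange(-4,4.1,1.):
                S[n,ox,oy]=np.array([[ncc(patch(G[n],F[n],y0,ox,oy,RNG[n]),m) for m in T[n]] for y0 in (34,0,-34)])
    # joint over wheels: each camera its own offset
    tot={}
    for n in F:
        k=max((k for k in S if k[0]==n),key=lambda k:S[k].max(1).sum()); tot[n]=k
    return th,S,tot
E
cat > run0.py <<'E'
from ang import *
f=np.load("avg0.npz"); A={k:f[k] for k in("side","top")}
F={n:viewer.grab_frame(n) for n in A}
for flip in(1,-1):
  for dy in (4.,5.):
   for da in (11.,13.,15.):
    th,S,tot=score_all(A,F,flip=flip,dy=dy,da=da)
    J=S[tot["side"]]+S[tot["top"]]
    print(flip,dy,da,[(k[1],k[2]) for k in tot.values()],[(int(np.degrees(th[j.argmax()])),round(j.max()/2,2)) for j in J],[[int(np.degrees(th[j.argmax()])) for j in S[tot[n]]] for n in A])
E
time python3 run0.py; python3 -c "
from h import *
where()"
```

```text
1 4.0 11.0 [(np.float64(5.0), np.float64(-4.0)), (np.float64(-5.0), np.float64(0.0))] [(321, np.float64(0.4)), (270, np.float64(0.39)), (324, np.float64(0.51))] [[333, 336, 333], [258, 258, 321]]
1 4.0 13.0 [(np.float64(-3.75), np.float64(-2.0)), (np.float64(2.5), np.float64(-1.0))] [(57, np.float64(0.44)), (129, np.float64(0.31)), (306, np.float64(0.49))] [[69, 132, 309], [54, 119, 294]]
1 4.0 15.0 [(np.float64(5.0), np.float64(-4.0)), (np.float64(2.5), np.float64(-1.0))] [(57, np.float64(0.49)), (59, np.float64(0.4)), (306, np.float64(0.4))] [[336, 339, 336], [57, 119, 294]]
1 5.0 11.0 [(np.float64(-3.75), np.float64(-2.0)), (np.float64(2.5), np.float64(0.0))] [(54, np.float64(0.43)), (57, np.float64(0.34)), (306, np.float64(0.69))] [[69, 132, 306], [54, 57, 285]]
1 5.0 13.0 [(np.float64(-3.75), np.float64(-2.0)), (np.float64(2.5), np.float64(0.0))] [(57, np.float64(0.47)), (132, np.float64(0.37)), (306, np.float64(0.73))] [[69, 132, 306], [54, 119, 288]]
1 5.0 15.0 [(np.float64(-3.75), np.float64(-2.0)), (np.float64(2.5), np.float64(0.0))] [(57, np.float64(0.54)), (129, np.float64
[... 708 characters left out ...]
loat64(5.0), np.float64(0.0))] [(21, np.float64(0.42)), (24, np.float64(0.35)), (276, np.float64(0.41))] [[333, 336, 333], [21, 24, 276]]
-1 5.0 13.0 [(np.float64(5.0), np.float64(-4.0)), (np.float64(3.75), np.float64(0.0))] [(24, np.float64(0.46)), (90, np.float64(0.33)), (306, np.float64(0.45))] [[333, 336, 333], [24, 27, 279]]
-1 5.0 15.0 [(np.float64(5.0), np.float64(-4.0)), (np.float64(3.75), np.float64(0.0))] [(21, np.float64(0.46)), (24, np.float64(0.38)), (306, np.float64(0.51))] [[336, 336, 336], [21, 27, 291]]
t 4.15 tip lock [-11.5  32.5  88.5] rot err deg [-0.2   0.24 -0.1 ] F lock [ 0.2 -0.   0.4] w 0.7 q [ 17.   6. 122. -18.  22.  28.]
real	7m34.865s
user	7m31.257s
sys	0m0.223s
```

The fit agrees: left is about 60° (two), middle about 125° (three) and right about 303° (six). Now I'll press down on the left wheel.

Emit:
step_arm:
  plan: [0.15, 0, 2, 0, 0, 0, 0, 0, 2, 0, 0, 0, 0, 0, 1.3, 0, 0, 0, 0, 0, 0.5, 0, 0, 0, 0, 0, 0, 0, 0, 0]

```text
time_s: 4.57
ee_pos: [556.2, 139.7, 130.8]
ee_rot: [148.2, 0.2, 94.6]
force: [-1.0, -0.0, 0.2]
gripper_width: 0.6
gripper_force: 0.0
```

Emit:
step_arm:
  plan: [0, 0, 0.15, 0, 0, 0, 0, 0, 0, 0, 0, 0]

```text
time_s: 4.73
ee_pos: [557.3, 139.9, 131.2]
ee_rot: [148.0, 0.1, 94.6]
force: [0.4, 0.2, 0.1]
gripper_width: 0.4
gripper_force: 0.0
```

Emit:
step_arm:
  plan: [0, 0, 0.15, 0, 0, 0, 0, 0, 0, 0, 0, 0]

```text
time_s: 4.9
ee_pos: [558.1, 139.7, 129.9]
ee_rot: [148.0, 0.1, 94.6]
force: [-0.1, 0.1, -0.7]
gripper_width: 0.7
gripper_force: 0.0
```

Emit:
step_arm:
  plan: [0, 0, 0.15, 0, 0, 0, 0, 0, 0, 0, 0, 0]

```text
time_s: 5.07
ee_pos: [558.8, 139.6, 128.2]
ee_rot: [148.1, 0.1, 94.6]
force: [-0.2, 0.2, 0.2]
gripper_width: 0.5
gripper_force: 0.0
```

```bash
python3 -c "
from h import *
where()"
```

```text
t 5.07 tip lock [-11.1  37.   27.2] rot err deg [-0.08  0.05  0.13] F lock [-0.1  0.2  0.3] w 0.5 q [ 16.  13. 122. -26.  15.  35.]
```

Emit:
step_arm:
  plan: [-0.25, 0, 0.12, 0, 0, 0, 0, 0, 0, 0, 0, 0]

```text
time_s: 5.23
ee_pos: [559.8, 137.2, 127.2]
ee_rot: [148.1, 0.1, 94.6]
force: [-1.0, 0.8, 1.3]
gripper_width: 0.4
gripper_force: 1.2
```

Emit:
step_arm:
  plan: [0, 0, 0.12, 0, 0, 0, 0, 0, 0, 0, 0, 0]

```text
time_s: 5.4
ee_pos: [560.4, 137.3, 126.1]
ee_rot: [148.1, 0.1, 94.6]
force: [-1.3, 0.2, 3.0]
gripper_width: 0.5
gripper_force: 1.8
```

Emit:
step_arm:
  plan: [0, 0, 0.12, 0, 0, 0, 0, 0, 0, 0, 0, 0]

```text
time_s: 5.57
ee_pos: [561.1, 137.3, 125.1]
ee_rot: [148.1, 0.1, 94.6]
force: [-2.7, 0.0, 3.8]
gripper_width: 0.9
gripper_force: 2.3
```

```bash
python3 -c "
from h import *
where()
F={n:viewer.grab_frame(n) for n in('side','top')}
where()
a=cv2.resize(F['side']['img'][190:270,240:340],None,fx=4,fy=4,interpolation=cv2.INTER_CUBIC);b=cv2.resize(F['top']['img'][190:270,240:340],None,fx=4,fy=4,interpolation=cv2.INTER_CUBIC)
cv2.imwrite('pics/c1.png',np.hstack([a,b])[:,:,::-1])"
```

```text
t 5.57 tip lock [-10.9  34.6  23.5] rot err deg [-0.08  0.04  0.14] F lock [-0.3  0.2  4.6] w 0.9 q [ 16.  14. 122. -26.  14.  35.]
t 5.67 tip lock [-10.9  34.5  23.5] rot err deg [-0.08  0.05  0.13] F lock [-0.   0.2  5.7] w 0.4 q [ 16.  14. 122. -26.  14.  35.]
```

Emit:
step_arm:
  plan: [0, 0.4, 0, 0, 0, 0, 0, 0.5, 0, 0, 0, 0, 0, 0.5, 0, 0, 0, 0, 0, 0.5, 0, 0, 0, 0, 0, 0.3, 0, 0, 0, 0]

```text
time_s: 6.08
ee_pos: [580.8, 138.9, 137.4]
ee_rot: [148.0, 0.1, 94.6]
force: [-1.1, -0.1, 2.4]
gripper_width: 0.5
gripper_force: 1.5
```

Emit:
step_arm:
  plan: [0, 0, 0, 0, 0, 0, 0, 0, 0, 0, 0, 0]

```text
time_s: 6.25
ee_pos: [580.9, 139.0, 137.5]
ee_rot: [147.9, 0.1, 94.6]
force: [0.7, -0.4, 4.7]
gripper_width: 0.2
gripper_force: 1.8
```

```bash
python3 -c "
from h import *
where()"
```

```text
t 6.25 tip lock [12.6 34.6 23.5] rot err deg [0.06 0.02 0.13] F lock [ 3.1 -0.4  3.7] w 0.2 q [ 15.  14. 119. -21.  16.  30.]
```

View pics/c1.png

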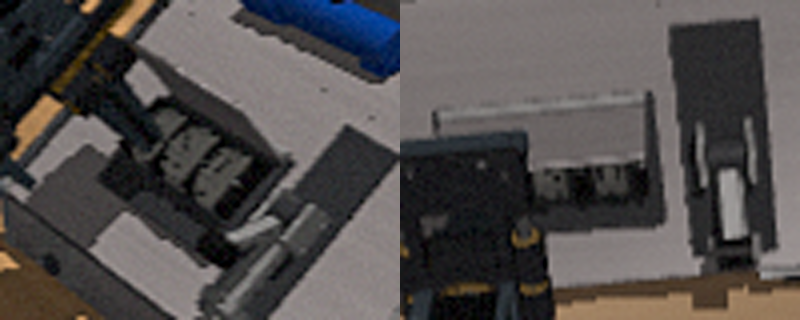

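Emit:
step_arm:
  plan: [0, 0, -1, 0, 0, 0, 0, -1.2, 0, 0, 0, 0, 0, -1.2, 0, 0, 0, 0, 0, 0, 0, 0, 0, 0, 0, 0, 1, 0, 0, 0]

```text
time_s: 6.67
ee_pos: [558.3, 137.1, 124.7]
ee_rot: [148.1, 0.1, 94.6]
force: [-2.0, -0.1, 2.9]
gripper_width: 0.3
gripper_force: 1.8
```

Emit:
step_arm:
  plan: [0, 0, 0, 0, 0, 0, 0, 0, 0, 0, 0, 0]

```text
time_s: 6.83
ee_pos: [558.7, 137.0, 123.7]
ee_rot: [148.2, 0.1, 94.6]
force: [-3.7, -0.3, 1.7]
gripper_width: 0.5
gripper_force: 2.2
```

```bash
python3 -c "
from h import *
where()"
```

```text
t 6.83 tip lock [-13.8  34.4  23.5] rot err deg [-0.19  0.08  0.14] F lock [-2.2 -0.   3.4] w 0.5 q [ 16.  14. 123. -26.  14.  36.]
```

Emit:
step_arm:
  plan: [0, 0.4, 0, 0, 0, 0, 0, 0.5, 0, 0, 0, 0, 0, 0.5, 0, 0, 0, 0, 0, 0.5, 0, 0, 0, 0, 0, 0.2, 0, 0, 0, 0]

```text
time_s: 7.25
ee_pos: [578.6, 138.7, 136.4]
ee_rot: [147.9, 0.1, 94.6]
force: [-1.1, -2.1, 3.0]
gripper_width: 0.3
gripper_force: 1.8
```

Emit:
step_arm:
  plan: [0, 0, 0, 0, 0, 0, 0, 0, 0, 0, 0, 0]

```text
time_s: 7.42
ee_pos: [578.4, 138.8, 136.1]
ee_rot: [147.9, 0.1, 94.6]
force: [0.4, -2.2, 4.8]
gripper_width: 0.4
gripper_force: 2.1
```

```bash
python3 -c "
from h import *
where()"
```

```text
t 7.42 tip lock [ 9.6 34.6 23.6] rot err deg [0.07 0.02 0.13] F lock [ 2.7 -2.2  4. ] w 0.4 q [ 16.  14. 120. -22.  16.  30.]
```

Emit:
step_arm:
  plan: [0, 0, -1.5, 0, 0, 0, -1.7, 0, 0, 0, 0, 0, -1.7, 0.1, 0, 0, 0, 0, 0, 0, 0.5, 0, 0, 0, 0, 0, 1, 0, 0, 0]

```text
time_s: 7.83
ee_pos: [580.9, 104.3, 135.8]
ee_rot: [148.0, 0.1, 94.5]
force: [-2.8, -2.1, 3.9]
gripper_width: 0.2
gripper_force: 2.2
```

Emit:
step_arm:
  plan: [0, 0, 0, 0, 0, 0, 0, 0, 0, 0, 0, 0]

```text
time_s: 8.0
ee_pos: [580.8, 104.9, 135.0]
ee_rot: [148.2, 0.1, 94.6]
force: [-1.5, -4.3, 5.3]
gripper_width: 0.3
gripper_force: 2.5
```

```bash
python3 -c "
from h import *
where()"
```

```text
t 8.0 tip lock [ 8.8  0.7 22.8] rot err deg [-0.15  0.06  0.17] F lock [ 1.3 -4.2  5.5] w 0.3 q [ 11.  14. 120. -14.  15.  19.]
```

Emit:
step_arm:
  plan: [0, -0.4, 0, 0, 0, 0, 0, -0.5, 0, 0, 0, 0, 0, -0.5, 0, 0, 0, 0, 0, -0.5, 0, 0, 0, 0, 0, -0.4, 0, 0, 0, 0]

```text
time_s: 8.42
ee_pos: [560.4, 103.7, 123.1]
ee_rot: [148.1, 0.1, 94.6]
force: [-2.8, -0.0, 3.6]
gripper_width: 0.4
gripper_force: 1.8
```

Emit:
step_arm:
  plan: [0, 0, 0, 0, 0, 0, 0, 0, 0, 0, 0, 0]

```text
time_s: 8.58
ee_pos: [559.5, 103.4, 122.2]
ee_rot: [148.3, 0.1, 94.6]
force: [-3.6, 1.4, 2.8]
gripper_width: 0.6
gripper_force: 2.1
```

```bash
python3 -c "
from h import *
where()"
```

```text
t 8.58 tip lock [-16.1   0.8  23.2] rot err deg [-0.3   0.05  0.16] F lock [-1.4  1.7  4.3] w 0.6 q [ 11.  13. 124. -17.  12.  23.]
```

Emit:
step_arm:
  plan: [0, 0, -1.5, 0, 0, 0, -1.7, 1.2, 0, 0, 0, 0, -1.75, 1.2, 0, 0, 0, 0, 0, 0, 0.5, 0, 0, 0, 0, 0, 1, 0, 0, 0]

```text
time_s: 9.0
ee_pos: [585.2, 70.0, 136.9]
ee_rot: [148.0, 0.1, 94.5]
force: [-0.8, -1.7, 3.7]
gripper_width: 0.3
gripper_force: 2.2
```

Emit:
step_arm:
  plan: [0, 0, 0, 0, 0, 0, 0, 0, 0, 0, 0, 0]

```text
time_s: 9.17
ee_pos: [584.3, 70.6, 135.5]
ee_rot: [148.1, 0.1, 94.6]
force: [-0.7, -3.0, 4.6]
gripper_width: 0.2
gripper_force: 2.5
```

```bash
python3 -c "
from h import *
where()"
```

```text
t 9.17 tip lock [  9.8 -33.8  22.8] rot err deg [-0.12  0.06  0.18] F lock [ 1.7 -2.9  4.4] w 0.2 q [  6.  13. 121.  -4.  14.   5.]
```

Drag down about 23 mm, then retreat back and down-left so the cameras can see.

Emit:
step_arm:
  plan: [0, -0.4, 0, 0, 0, 0, 0, -0.5, 0, 0, 0, 0, 0, -0.5, 0, 0, 0, 0, 0, -0.5, 0, 0, 0, 0, 0, -0.3, 0, 0, 0, 0]

```text
time_s: 9.58
ee_pos: [564.1, 69.3, 123.6]
ee_rot: [148.2, 0.1, 94.6]
force: [-2.3, 0.2, 3.6]
gripper_width: 0.6
gripper_force: 2.1
```

Emit:
step_arm:
  plan: [0, 0, 0, 0, 0, 0, 0, 0, 0, 0, 0, 0]

```text
time_s: 9.75
ee_pos: [563.7, 69.2, 123.1]
ee_rot: [148.4, 0.1, 94.6]
force: [-3.7, 0.5, 2.4]
gripper_width: 0.5
gripper_force: 2.3
```

```bash
python3 -c "
from h import *
where()"
```

```text
t 9.75 tip lock [-14.4 -33.6  23.2] rot err deg [-0.36  0.04  0.15] F lock [-1.9  0.8  3.9] w 0.5 q [  6.  13. 124.  -5.  12.   7.]
```

Emit:
step_arm:
  plan: [0, 0, -3, 0, 0, 0, 0, 0, -4, 0, 0, 0, 0, -3, -3, 0, 0, 0, 0, -4, -1, 0, 0, 0, 0, -4, 0, 0, 0, 0]

```text
time_s: 10.17
ee_pos: [415.4, 57.2, 162.0]
ee_rot: [147.7, 0.1, 94.6]
force: [-0.1, -0.5, -0.6]
gripper_width: 0.6
gripper_force: 0.0
```

Emit:
step_arm:
  plan: [3, -3, 0, 0, 0, 0, 4, -2, 0, 0, 0, 0, 4, 0, 0, 0, 0, 0, 4, 0, 0, 0, 0, 0, 4, 0, 0, 0, 0, 0]

```text
time_s: 10.58
ee_pos: [387.7, 163.0, 145.3]
ee_rot: [149.1, 0.2, 94.4]
force: [0.1, -0.5, 0.7]
gripper_width: 0.3
gripper_force: 0.0
```

```bash
cat > look.py <<'E'
from h import *
import sys
k=sys.argv[1]
F={n:viewer.grab_frame(n) for n in("side","top")}
A={n:np.mean([F[n]["img"].astype(float)]+[viewer.grab_frame(n)["img"].astype(float) for _ in range(3)],0) for n in F}
np.savez("avg%s.npz"%k,**A)
where()
r0=[np.clip(cv2.resize(A[n][205:255,250:310],None,fx=5.8,fy=5.8,interpolation=cv2.INTER_CUBIC)*g,0,255) for n,g in (("side",1.3),("top",2))]
cv2.imwrite("pics/raw%s.png"%k,np.hstack(r0)[:,:,::-1]); sheet(A,F,L,"un%s.png"%k)
a=cv2.imread("pics/raw%s.png"%k);b=cv2.imread("pics/un%s.png"%k);b=cv2.resize(b,(696,300));cv2.imwrite("pics/both%s.png"%k,np.vstack([a,b]))
E
python3 look.py 1
```

```text
t 10.98 tip lock [-145.3   72.   130.9] rot err deg [-1.14  0.27  0.  ] F lock [0.2 0.4 0.2] w 0.5 q [ 31.  -1. 136. -39.  22.  61.][ WARN:0@10.855] global loadsave.cpp:1063 imwrite_ Unsupported depth image for selected encoder is fallbacked to CV_8U.
```

View pics/both1.png

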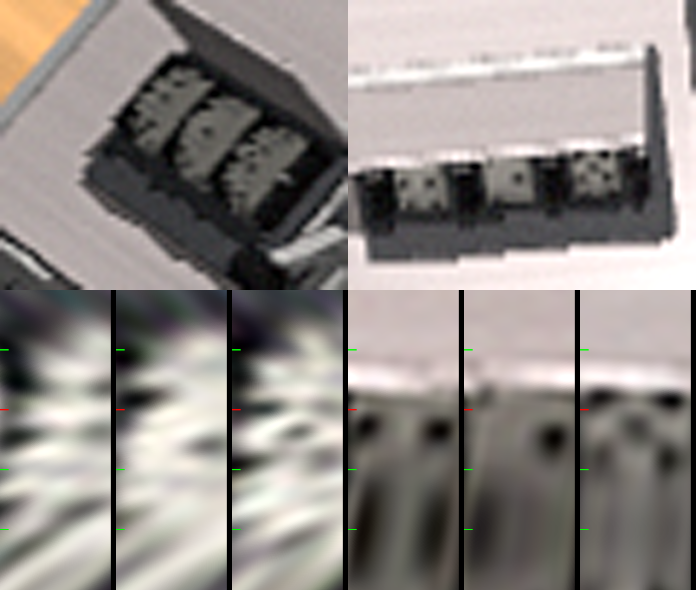

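The top view now reads four, two and five spots from left to right, at roughly (420,185), (517,180) and (597,175) in the composite. A few degrees of fine trim remain. I'll register the picture on the flap edge, whose position relative to the wheels is known, and then measure the spot positions.

```bash
cat > fine.py <<'E'
from h import *
import sys
from scipy.ndimage import map_coordinates
k=sys.argv[1]; A=np.load("avg%s.npz"%k); 
F={"top":viewer.grab_frame("top"),"side":viewer.grab_frame("side")}
def samp(n,P):
    f=F[n]; c=(P@LR.T+LO-f["position"])@camR(f); g=A[n].mean(2)
    return map_coordinates(g,[f["fy"]*c[...,1]/c[...,2]+f["cy"],f["fx"]*c[...,0]/c[...,2]+f["cx"]],order=3)
xs=np.arange(10,56,1.)
for y0,y1 in ((30,54),(-10,10),(-54,-30)):
    ys=np.linspace(y0,y1,40); P=np.stack(np.broadcast_arrays(xs[:,None],ys[None],70.),-1)
    print("flap z70 x-profile",y0,list(zip(xs.astype(int).tolist(),samp("top",P).mean(1).astype(int).tolist()))[5:40])
yy=np.arange(-75,76,1.)
P=np.stack(np.broadcast_arrays(np.linspace(31,33,5)[:,None],yy[None],70.),-1); v=samp("top",P).mean(0).astype(int)
print("flap y-prof", list(zip(yy.astype(int).tolist(),v.tolist()))[5:35],list(zip(yy.astype(int).tolist(),v.tolist()))[-35:-5])
E
python3 fine.py 1
python3 - <<'E'
import sys; sys.path.insert(0,'.')
from h import *
A=np.load('avg1.npz'); f=viewer.grab_frame("top")
print(A['top'].mean(2)[224:250,256:302].astype(int).tolist().__str__().replace('],','],\n'))
for y in(34,0,-34): print(y,[proj(f,LR@[22*np.sin(np.radians(a)),y,6+22*np.cos(np.radians(a))]+LO).round(2).tolist() for a in(0,-15,-30)], proj(f,LR@[31,y,70]+LO).round(2))
E
```

```text
flap z70 x-profile 30 [(15, 29), (16, 31), (17, 31), (18, 29), (19, 26), (20, 25), (21, 27), (22, 33), (23, 37), (24, 37), (25, 35), (26, 43), (27, 64), (28, 90), (29, 108), (30, 113), (31, 110), (32, 103), (33, 98), (34, 96), (35, 96), (36, 98), (37, 99), (38, 99), (39, 99), (40, 98), (41, 98), (42, 97), (43, 97), (44, 96), (45, 96), (46, 96), (47, 97), (48, 97), (49, 98)]
flap z70 x-profile -10 [(15, 43), (16, 43), (17, 43), (18, 42), (19, 42), (20, 43), (21, 46), (22, 51), (23, 54), (24, 51), (25, 47), (26, 53), (27, 72), (28, 95), (29, 109), (30, 112), (31, 108), (32, 102), (33, 97), (34, 96), (35, 97), (36, 98), (37, 99), (38, 99), (39, 98), (40, 97), (41, 97), (42, 96), (43, 96), (44, 96), (45, 96), (46, 97), (47, 97), (48, 97), (49, 97)]
flap z70 x-profile -54 [(15, 37), (16, 36), (17, 37), (18, 39), (19, 42), (20, 44), (21, 47), (22, 48), (23, 46), (24, 39), (25, 33), (26, 41), (27, 66), (28, 95), (29, 114), (30, 117), (31, 112), (32, 104), (33, 98), (34, 95), (35, 96), (36, 98), (37, 99), (38, 98), (39, 98), (40, 98), (41, 97), (42, 97), (43, 97), (44, 97), (45, 98), (46, 98
[... 5176 characters left out ...]
0, 49, 46, 89, 95, 90, 90, 92, 93, 92, 96, 97, 97, 97, 99, 98, 98],
 [41, 40, 39, 40, 37, 44, 41, 40, 42, 39, 42, 38, 39, 39, 38, 38, 44, 52, 48, 47, 48, 89, 92, 89, 89, 90, 90, 95, 95, 95, 94, 95, 124, 127, 126, 126, 126, 126, 127, 128, 127, 128, 130, 129, 130, 131],
 [38, 38, 39, 41, 39, 54, 50, 51, 51, 49, 52, 48, 45, 87, 90, 89, 92, 93, 93, 94, 93, 121, 123, 125, 124, 124, 124, 125, 125, 125, 127, 124, 124, 125, 123, 124, 123, 125, 125, 126, 127, 126, 126, 126, 126, 128]]
34 [[261.18, 234.82], [261.57, 236.86], [261.98, 238.42]] [257.69 231.99]
0 [[276.39, 233.46], [276.73, 235.5], [277.07, 237.06]] [273.65 230.55]
-34 [[291.6, 232.09], [291.89, 234.14], [292.18, 235.71]] [289.62 229.12]
```

```bash
python3 - <<'E'
from h import *
A=np.load('avg1.npz'); f=viewer.grab_frame("top"); g=viewer.grab_frame("side")
for y in (17,-17,-51):
  print(y,{(x,z):proj(f,LR@[x,y,z]+LO).round(2).tolist() for x in(-1,1) for z in (20,21.5)})
# outlines for registration in side view
from scipy.ndimage import map_coordinates
def samp(n,f,P):
    c=(P@LR.T+LO-f["position"])@camR(f); im=A[n].mean(2)
    return map_coordinates(im,[f["fy"]*c[...,1]/c[...,2]+f["cy"],f["fx"]*c[...,0]/c[...,2]+f["cx"]],order=3)
z=np.arange(55,86,1.)
for y0 in (-50,-25,0,25,45):
    P=np.stack(np.broadcast_arrays(29.,np.linspace(y0-8,y0+8,20)[None],z[:,None]),-1); print("side flap z-prof y",y0,list(zip(z.astype(int).tolist(),samp("side",g,P).mean(1).astype(int).tolist())))
E
```

```text
17 {(-1, 20): [269.05, 232.76], (-1, 21.5): [269.01, 233.09], (1, 20): [268.92, 231.99], (1, 21.5): [268.89, 232.32]}
-17 {(-1, 20): [284.15, 231.41], (-1, 21.5): [284.13, 231.74], (1, 20): [284.05, 230.63], (1, 21.5): [284.03, 230.96]}
-51 {(-1, 20): [299.27, 230.05], (-1, 21.5): [299.27, 230.38], (1, 20): [299.18, 229.27], (1, 21.5): [299.18, 229.6]}
side flap z-prof y -50 [(55, 90), (56, 96), (57, 101), (58, 106), (59, 111), (60, 116), (61, 121), (62, 126), (63, 130), (64, 133), (65, 135), (66, 137), (67, 138), (68, 137), (69, 136), (70, 134), (71, 131), (72, 130), (73, 129), (74, 129), (75, 129), (76, 129), (77, 129), (78, 128), (79, 128), (80, 128), (81, 128), (82, 128), (83, 128), (84, 128), (85, 128)]
side flap z-prof y -25 [(55, 82), (56, 90), (57, 98), (58, 106), (59, 114), (60, 121), (61, 127), (62, 134), (63, 139), (64, 143), (65, 145), (66, 146), (67, 145), (68, 143), (69, 141), (70, 139), (71, 137), (72, 134), (73, 132), (74, 131), (75, 130), (76, 128), (77, 127), (78, 127), (79, 126), (80, 126), (81, 127), (82, 127), (83, 128), (84, 128), (85, 128)]
side flap z-prof y 0
[... 363 characters left out ...]
(55, 86), (56, 94), (57, 101), (58, 108), (59, 114), (60, 121), (61, 126), (62, 130), (63, 132), (64, 134), (65, 135), (66, 135), (67, 135), (68, 134), (69, 133), (70, 132), (71, 131), (72, 131), (73, 132), (74, 132), (75, 131), (76, 130), (77, 130), (78, 129), (79, 129), (80, 128), (81, 127), (82, 126), (83, 124), (84, 121), (85, 118)]
side flap z-prof y 45 [(55, 84), (56, 92), (57, 100), (58, 107), (59, 114), (60, 120), (61, 126), (62, 131), (63, 134), (64, 136), (65, 137), (66, 137), (67, 137), (68, 136), (69, 134), (70, 131), (71, 127), (72, 122), (73, 118), (74, 114), (75, 110), (76, 108), (77, 106), (78, 106), (79, 108), (80, 112), (81, 116), (82, 121), (83, 126), (84, 130), (85, 134)]
```

I now have three absolute references: the flap edge, the pointer ridges and the wheels' lower outline. They suggest the picture is shifted by about 0.5 to 1.2 px, and 1 px is about 8°. I'll fit a small ray-cast model of the wheels to both pictures to settle it.

```bash
cat > rc.py <<'E'
from h import *
from scipy.optimize import least_squares
import sys
D={1:[(0,0)],2:[(1,1),(-1,-1)],3:[(1,1),(0,0),(-1,-1)],4:[(1,1),(1,-1),(-1,1),(-1,-1)],5:[(1,1),(1,-1),(-1,1),(-1,-1),(0,0)],6:[(1,1),(1,-1),(0,1),(0,-1),(-1,1),(-1,-1)]}
SS=3
def rays(f,win,du,dv):
    u0,v0,u1,v1=win; o=(np.arange(SS)+.5)/SS-.5
    u=(np.arange(u0,u1)[:,None]+o).ravel()-du; v=(np.arange(v0,v1)[:,None]+o).ravel()-dv
    U,V=np.meshgrid(u,v); d=np.stack([(U-f["cx"])/f["fx"],(V-f["cy"])/f["fy"],np.ones_like(U)],-1)@camR(f).T@LR
    return LR.T@(np.array(f["position"])-LO),d
def render(f,win,p,th,da,dy,r):
    du,dv,b,s,bg=p; o,d=rays(f,win,du,dv); ox,oz=o[0],o[2]-6
    A=d[...,0]**2+d[...,2]**2; B=ox*d[...,0]+oz*d[...,2]; q=B*B-A*(ox*ox+oz*oz-484); ok=q>0
    t=(-B-np.sqrt(np.maximum(q,0)))/A; x=ox+t*d[...,0]; y=o[1]+t*d[...,1]; a=np.arctan2(x,oz+t*d[...,2])
    img=np.full(t.shape,bg)
    for k,y0 in enumerate((34,0,-34)):
        m=ok&(abs(y-y0)<8); c=b+s*a
        for n,pp in D.items():
            for i,j in pp:
                e=(a-th[k]+(n-1)*np.pi/3-i*da+np.pi)%(2*np.pi)-np.pi
                c=c*(1-1/(1+np.exp((np.hypot(22*e,y-y0-j*dy)-r)/.25)))
        img=np.where(m,c,img)
    # flap occlusion mask
    tf=(29-o[0])/d[...,0]; zf=o[2]+tf*d[...,2]; yf=o[1]+tf*d[...,1]
    tc=t
    for yc in (17,-17,51,-51):  # cheeks
        for yp in (yc-3.5,yc+3.5):
            tt=(yp-o[1])/d[...,1]; P=o+tt[...,None]*d; h=(abs(P[...,0])<20)&(P[...,2]<20)&(tt<tc); img=np.where(h,bg,img)
    h,w=img.shape; return img.reshape(h//SS,SS,w//SS,SS).mean((1,3))
def mask(f,win):
    o,d=rays(f,win,0,0); o_=LR.T@(np.array(f["position"])-LO); c=slice(SS//2,None,SS); d=d[c,c]
    t=(29-o[0])/d[...,0]; zf=o[2]+t*d[...,2]; yf=o[1]+t*d[...,1]
    flap=(o[0]>31)&(zf<70+6)&(abs(yf)<62)
    # plane z=24 coverage region
    t=(20-o[2])/d[...,2]; x=o[0]+t*d[...,0]; y=o[1]+t*d[...,1]
    return (abs(x)<24)&(abs(y)<44),(x,y,zf,yf)
WIN={"top":(254,226,302,246),"side":(262,205,312,252)}
def fit(A,F,th0,ns=("top","side"),verbose=True):
    G={n:A[n].mean(2)[WIN[n][1]:WIN[n][3],WIN[n][0]:WIN[n][2]] for n in ns}; M={}
    for n in ns:
        u,v=np.meshgrid(np.arange(WIN[n][0],WIN[n][2]),np.arange(WIN[n][1],WIN[n][3]))
        if n=="top": # below flap edge line with margin
            e0=proj(F[n],LR@[29,40,70]+LO); e1=proj(F[n],LR@[29,-40,70]+LO)
            M[n]=(v>e0[1]+(u-e0[0])*(e1[1]-e0[1])/(e1[0]-e0[0])+2.2)&(v<e0[1]+(u-e0[0])*(e1[1]-e0[1])/(e1[0]-e0[0])+10.5)
            yl=proj(F[n],LR@[-10,46,20]+LO)[0]; yr=proj(F[n],LR@[-10,-46,20]+LO)[0]; M[n]&=(u>yl)&(u<yr)
        else:
            hull=np.array([proj(F[n],LR@[x,y,z]+LO) for x,y,z in ((-17,43,20),(-8,43,27),(0,43,28),(12,43,25),(12,-43,25),(0,-43,28),(-8,-43,27),(-17,-43,20))],np.float32)
            hull=cv2.convexHull(hull); M[n]=np.array([[cv2.pointPolygonTest(hull,(float(a),float(b)),False)>=0 for a,b in zip(r,s)] for r,s in zip(u,v)])
    def unp(x): return x[:3],x[3],x[4],x[5],[x[6+5*i:11+5*i] for i in range(len(ns))]
    def res(x):
        th,da,dy,r,ps=unp(x); return np.concatenate([((render(F[n],WIN[n],p,th,da,dy,r)-G[n])*M[n])[M[n]]/10 for n,p in zip(ns,ps)]+[[(da-.25)/.03,(dy-4.8)/.4,(r-1.9)/.4]])
    best=None
    for dv0 in (0.5,1.3):
        x0=np.r_[th0,.25,4.8,1.9,sum([[0,dv0,65,10,12] for n in ns],[])]
        s=least_squares(res,x0,loss='soft_l1',diff_step=1e-3,max_nfev=40,x_scale=np.r_[[.1]*3,.03,.5,.5,[.5,.5,10,10,5]*len(ns)])
        if best is None or s.cost<best.cost: best=s
        th,da,dy,r,ps=unp(s.x); print(ns,"cost",round(s.cost,1),"th deg",np.degrees(th).round(1),"da",np.degrees(da).round(1),dy.round(1),r.round(1),[np.round(p,2).tolist() for p in ps])
    return best
if __name__=="__main__":
    f=np.load("avg%s.npz"%sys.argv[1]); A={n:f[n] for n in WIN}; F={n:viewer.grab_frame(n) for n in WIN}
    th0=np.radians([float(v) for v in sys.argv[2:5]])
    for ns in (("top",),("side",),("top","side")): fit(A,F,th0,ns)
E
time timeout 200 python3 rc.py 1 190 66 238
```

```text
('top',) cost 110.4 th deg [187.8  62.8 233.3] da 14.5 4.9 1.6 [[0.01, 0.44, 68.36, 16.11, 18.96]]
('top',) cost 107.4 th deg [193.7  71.9 240.4] da 12.6 5.3 1.5 [[0.12, 1.42, 67.71, 37.2, 18.08]]
('side',) cost 244.9 th deg [189.9  64.5 236.7] da 13.1 5.4 2.0 [[-0.67, 1.22, 71.68, -6.11, 67.35]]
('side',) cost 284.5 th deg [203.9  62.8 249.8] da 14.5 4.7 0.5 [[-1.12, 3.4, 72.14, 3.62, 57.43]]
('top', 'side') cost 409.5 th deg [194.5  69.5 241.9] da 15.9 5.1 1.4 [[0.09, 1.1, 66.27, 22.31, 17.94], [-2.29, 1.62, 63.0, 1.39, 70.36]]
('top', 'side') cost 357.5 th deg [191.5  66.4 238.5] da 13.0 5.2 1.8 [[0.04, 1.19, 68.9, 31.31, 17.83], [-0.79, 1.42, 71.11, -4.54, 66.52]]rc.py:21: RuntimeWarning: overflow encountered in exp
  c=c*(1-1/(1+np.exp((np.hypot(22*e,y-y0-j*dy)-r)/.25)))

real	2m6.754s
user	2m4.712s
sys	0m0.284s
```

The joint fit gives left 191.5° (target 180), middle 66.4° (target 60) and right 238.5° (target 240), which matches my hand estimate. The trims are left 4.4 mm down, middle 2.5 mm down, and right left alone.

```bash
python3 -c "
from h import *
where(); rows((3,34,85),RT,5)"
```

```text
t 11.33 tip lock [-145.    73.   131.1] rot err deg [-1.09  0.2   0.07] F lock [-0.1  0.1 -0.9] w 0.3 q [ 32.  -1. 136. -39.  22.  61.]
[-0.781, 2.97, 0.868, -0.004, 0.001, 0.0, -0.781, 2.967, 0.878, -0.004, 0.001, 0.0, -0.781, 2.964, 0.889, -0.004, 0.001, 0.0, -0.781, 2.961, 0.9, -0.004, 0.001, 0.0, -0.78, 2.957, 0.911, -0.004, 0.001, 0.0]
```

Emit:
step_arm:
  plan: [-0.8, 2.95, 0.9, -0.004, 0.001, 0, -0.8, 2.95, 0.9, -0.004, 0.001, 0, -0.8, 2.95, 0.9, -0.004, 0.001, 0, -0.8, 2.95, 0.9, -0.004, 0.001, 0, -0.7, 2.95, 0.9, -0.004, 0.001, 0]

```text
time_s: 11.75
ee_pos: [541.4, 135.0, 184.1]
ee_rot: [147.9, -0.0, 94.6]
force: [0.0, 0.1, -0.0]
gripper_width: 0.4
gripper_force: 0.0
```

Emit:
step_arm:
  plan: [0, 0, 0, 0, 0, 0, 0, 0, 0, 0, 0, 0, 0, 0, 0, 0, 0, 0]

```text
time_s: 12.0
ee_pos: [538.9, 135.4, 182.8]
ee_rot: [148.1, -0.0, 94.6]
force: [-0.6, -0.2, -0.2]
gripper_width: 0.2
gripper_force: 0.0
```

```bash
python3 -c "
from h import *
where(); rows((3,34,30),RT,4)"
```

```text
t 12.0 tip lock [ 0.8 34.4 84.2] rot err deg [-0.09 -0.07  0.11] F lock [-0.6 -0.1  0.2] w 0.2 q [ 17.   7. 120. -17.  22.  26.]
[-0.011, 0.058, 1.356, -0.0, -0.0, 0.0, -0.01, 0.057, 1.356, -0.0, -0.0, 0.0, -0.01, 0.057, 1.356, -0.0, -0.0, 0.0, -0.01, 0.056, 1.356, -0.0, -0.0, 0.0]
```

Emit:
step_arm:
  plan: [0, 0.05, 1.8, 0, 0, 0, 0, 0.05, 1.8, 0, 0, 0, 0, 0, 1.6, 0, 0, 0, 0, 0, 0, 0, 0, 0, 0, 0, 0, 0, 0, 0]

```text
time_s: 12.42
ee_pos: [566.7, 138.3, 139.1]
ee_rot: [148.1, 0.0, 94.7]
force: [0.8, 0.0, 0.1]
gripper_width: 0.5
gripper_force: 0.0
```

Emit:
step_arm:
  plan: [0, 0, 0.4, 0, 0, 0, 0, 0, 0.4, 0, 0, 0, 0, 0, 0, 0, 0, 0, 0, 0, 0, 0, 0, 0]

```text
time_s: 12.75
ee_pos: [572.4, 138.8, 134.1]
ee_rot: [147.9, -0.1, 94.7]
force: [-2.9, 1.2, 3.0]
gripper_width: 0.4
gripper_force: 1.7
```

```bash
python3 -c "
from h import *
where()"
```

```text
t 12.75 tip lock [ 3.6 35.2 25. ] rot err deg [ 0.1  -0.15  0.12] F lock [-0.8  1.4  4. ] w 0.4 q [ 16.  14. 121. -22.  15.  31.]
```

Emit:
step_arm:
  plan: [0, 0, 0.1, 0, 0, 0, 0, -0.15, 0, 0, 0, 0, 0, -0.15, 0, 0, 0, 0, 0, -0.15, 0, 0, 0, 0, 0, 0, 0, 0, 0, 0]

```text
time_s: 13.17
ee_pos: [569.4, 138.5, 130.6]
ee_rot: [147.9, -0.1, 94.7]
force: [-2.4, 2.1, 3.9]
gripper_width: 0.7
gripper_force: 2.4
```

Emit:
step_arm:
  plan: [0, 0, 0, 0, 0, 0, 0, 0, 0, 0, 0, 0]

```text
time_s: 13.33
ee_pos: [569.4, 138.5, 130.5]
ee_rot: [147.9, -0.1, 94.7]
force: [-2.0, 2.4, 4.6]
gripper_width: 0.3
gripper_force: 2.5
```

```bash
python3 -c "
from h import *
where()"
```

```text
t 13.33 tip lock [-0.9 35.1 23.6] rot err deg [ 0.09 -0.14  0.12] F lock [0.9 2.5 4.8] w 0.3 q [ 16.  14. 121. -24.  15.  32.]
```

Moved -4.5 mm. Now lift straight up and go to the middle wheel.

Emit:
step_arm:
  plan: [0, 0, -0.8, 0, 0, 0, 0, 0, -0.8, 0, 0, 0, -1.75, 0.2, 0, 0, 0, 0, -1.75, 0.1, 0, 0, 0, 0, 0, 0, 0, 0, 0, 0]

```text
time_s: 13.75
ee_pos: [565.4, 100.8, 145.4]
ee_rot: [148.0, -0.0, 94.5]
force: [-0.1, -0.1, 0.5]
gripper_width: 0.6
gripper_force: 0.0
```

Emit:
step_arm:
  plan: [0, 0, 0.6, 0, 0, 0, 0, 0, 0, 0, 0, 0, 0, 0, 0.5, 0, 0, 0, 0, 0, 0.5, 0, 0, 0, 0, 0, 0, 0, 0, 0]

```text
time_s: 14.17
ee_pos: [574.9, 104.1, 131.2]
ee_rot: [148.0, -0.0, 94.7]
force: [-3.1, -0.2, 4.4]
gripper_width: 0.3
gripper_force: 2.9
```

Emit:
step_arm:
  plan: [0, 0, 0, 0, 0, 0]

```text
time_s: 14.25
ee_pos: [574.6, 104.0, 131.6]
ee_rot: [148.0, -0.0, 94.7]
force: [-2.7, 0.9, 4.6]
gripper_width: 0.3
gripper_force: 2.6
```

```bash
python3 -c "
from h import *
where()"
```

```text
t 14.25 tip lock [ 1.7  0.3 23.2] rot err deg [ 0.02 -0.14  0.15] F lock [0.2 1.1 5.3] w 0.3 q [ 11.  13. 122. -14.  14.  19.]
```

Emit:
step_arm:
  plan: [0, -0.12, 0, 0, 0, 0, 0, -0.12, 0, 0, 0, 0, 0, 0, 0, 0, 0, 0, 0, 0, 0, 0, 0, 0]

```text
time_s: 14.58
ee_pos: [572.9, 103.8, 131.0]
ee_rot: [147.9, -0.1, 94.7]
force: [-2.1, 2.3, 5.2]
gripper_width: 0.6
gripper_force: 2.4
```

```bash
python3 -c "
from h import *
where()"
```

```text
t 14.58 tip lock [ 0.   0.2 23.7] rot err deg [ 0.12 -0.15  0.12] F lock [1.2 2.4 5.4] w 0.6 q [ 11.  13. 122. -14.  13.  19.]
```

Emit:
step_arm:
  plan: [0, 0, -3, 0, 0, 0, 0, 0, -4, 0, 0, 0, 0, -3, -3, 0, 0, 0, 0, -4, -1, 0, 0, 0, 0, -4, 0, 0, 0, 0]

```text
time_s: 15.0
ee_pos: [421.8, 91.0, 167.2]
ee_rot: [147.7, -0.1, 94.6]
force: [0.8, 1.2, -0.3]
gripper_width: 0.3
gripper_force: 0.0
```

Emit:
step_arm:
  plan: [2, -3, 0, 0, 0, 0, 3, -2, 0, 0, 0, 0, 3, 0, 0, 0, 0, 0, 3, 0, 0, 0, 0, 0, 3, 0, 0, 0, 0, 0]

```text
time_s: 15.42
ee_pos: [387.2, 204.9, 148.3]
ee_rot: [148.3, 0.1, 94.5]
force: [0.8, 0.5, -0.3]
gripper_width: 0.3
gripper_force: 0.0
```

```bash
python3 look.py 2 2>/dev/null; cat > rj.py <<'E'
from rc import *
f=np.load("avg%s.npz"%sys.argv[1]); A={n:f[n] for n in WIN}; F={n:viewer.grab_frame(n) for n in WIN}
fit(A,F,np.radians([float(v) for v in sys.argv[2:5]]),("top","side"))
E
timeout 150 python3 rj.py 2 180 60 238.5 2>/dev/null
```

```text
t 15.82 tip lock [-140.8  113.5  132. ] rot err deg [-0.29  0.13 -0.01] F lock [ 0.3 -0.4 -0.4] w 0.4 q [ 39.   1. 133. -44.  25.  72.]
('top', 'side') cost 406.3 th deg [177.7  58.  238.2] da 18.8 5.4 1.4 [[0.01, 0.35, 66.48, 7.87, 19.53], [-0.5, 0.64, 66.5, -11.72, 70.07]]
('top', 'side') cost 352.3 th deg [177.7  57.7 237.8] da 13.4 5.2 1.7 [[0.07, 1.08, 69.35, 24.61, 18.13], [-0.75, 1.3, 70.48, -5.9, 67.34]]
```

View pics/both2.png

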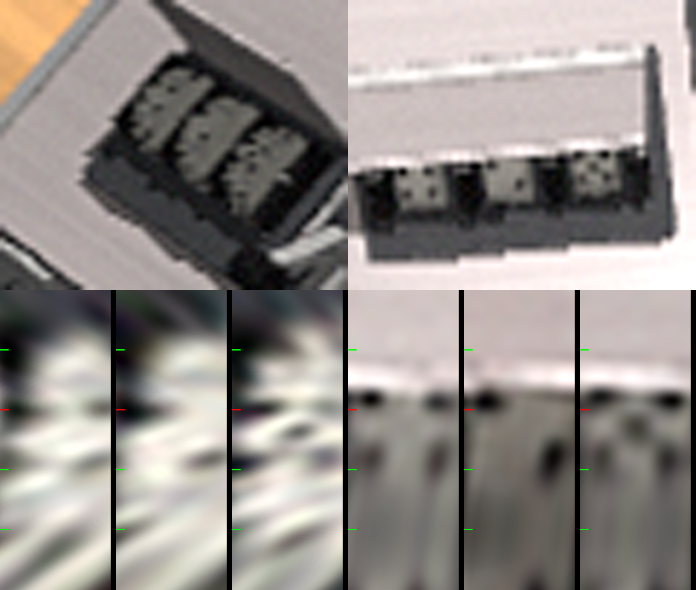

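All three wheels now show their spot rows level with each other, and the fit reads 177.7°, 57.7° and 237.8°, which is within about 2° of the code. Now for the lever: I'll turn the tool 90° and go above the knob.

```bash
cat >> h.py <<'E'
RK=np.column_stack([LR[:,0],-LR[:,1],-LR[:,2]])   # tool x=lock x, y=-lock y
E
python3 -c "
from h import *
where(); rows((-47.5,-100,85),RK,15)"
```

```text
t 15.92 tip lock [-140.5  113.7  132. ] rot err deg [-0.26  0.1  -0.02] F lock [-0.5  0.4 -0.8] w 0.9 q [ 39.   1. 133. -44.  25.  72.]
[-1.424, 0.621, 0.313, -0.0, 0.0, 0.105, -1.352, 0.767, 0.313, -0.0, 0.0, 0.105, -1.264, 0.904, 0.313, -0.0, 0.0, 0.105, -1.163, 1.031, 0.312, -0.0, 0.0, 0.105, -1.049, 1.147, 0.312, -0.0, 0.0, 0.105]
[-0.923, 1.25, 0.312, -0.0, 0.0, 0.105, -0.788, 1.34, 0.312, -0.0, 0.0, 0.105, -0.644, 1.415, 0.312, -0.0, 0.0, 0.105, -0.492, 1.474, 0.312, -0.0, 0.0, 0.105, -0.336, 1.518, 0.312, -0.0, 0.0, 0.105]
[-0.175, 1.544, 0.312, -0.0, 0.0, 0.105, -0.013, 1.554, 0.312, -0.0, 0.0, 0.105, 0.149, 1.547, 0.313, -0.0, 0.0, 0.105, 0.31, 1.523, 0.313, -0.0, 0.0, 0.105, 0.467, 1.482, 0.313, -0.0, 0.0, 0.105]
```

Emit:
step_arm:
  plan: [-1.4, 0.6, 0.3, 0, 0, 0.105, -1.35, 0.75, 0.3, 0, 0, 0.105, -1.25, 0.9, 0.3, 0, 0, 0.105, -1.15, 1.05, 0.3, 0, 0, 0.105, -1.05, 1.15, 0.3, 0, 0, 0.105]
  hand: 4.5

```text
time_s: 16.33
ee_pos: [427.9, 135.2, 152.4]
ee_rot: [151.8, -15.4, 68.0]
force: [0.6, 0.1, -0.7]
gripper_width: 31.0
gripper_force: 0.0
```

Emit:
step_arm:
  plan: [-0.9, 1.25, 0.3, 0, 0, 0.105, -0.8, 1.35, 0.3, 0, 0, 0.105, -0.65, 1.4, 0.3, 0, 0, 0.105, -0.5, 1.5, 0.3, 0, 0, 0.105, -0.35, 1.5, 0.3, 0, 0, 0.105]

```text
time_s: 16.75
ee_pos: [467.4, 66.5, 155.9]
ee_rot: [163.0, -27.2, 38.2]
force: [-0.1, 0.6, 0.6]
gripper_width: 44.9
gripper_force: 0.0
```

Emit:
step_arm:
  plan: [-0.2, 1.55, 0.3, 0, 0, 0.105, 0, 1.55, 0.3, 0, 0, 0.105, 0.15, 1.55, 0.3, 0, 0, 0.105, 0.3, 1.5, 0.3, 0, 0, 0.105, 0.45, 1.5, 0.3, 0, 0, 0.105]

```text
time_s: 17.17
ee_pos: [506.5, -2.0, 159.1]
ee_rot: [-179.7, -31.8, 3.9]
force: [0.0, 0.4, -0.4]
gripper_width: 44.8
gripper_force: 0.0
```

```bash
cat >> h.py <<'E'
def wk():
    s=sensors.state(); t,Rt=tipnow(s); print("t",round(s["time_s"],2),"tip",t.round(1),"rot err",np.degrees(R.from_matrix(Rt.T@RK).as_rotvec()).round(2),"F lock",(LR.T@s["force"]).round(1),"w",round(s["gripper_width"],1),"gf",round(s["gripper_force"],1),"q",np.round(s["qpos"],0))
E
python3 -c "
from h import *
wk(); 
for n in ('top','side'):
    f=viewer.grab_frame(n); p=viewer.pinpoint('knob',f); print(n,[(q['location'],round(q['score'],2)) for q in p[:2]], proj(f,LR@[-47.5,-100,48]+LO))
wk(); rows((-47.5,-100,34),RK,5)"
```

```text
t 17.17 tip [ -48.3 -100.1   86.9] rot err [ 0.07  0.24 -0.54] F lock [-0.2  0.4 -0.4] w 44.8 gf 0.0 q [ -4.   4. 128.  16.  17.  68.]
top [([323.8, 254.6], 0.56)] [323.24675653 252.28346893]
side [([293.4, 253.3], 0.52)] [294.30833219 251.35221537]
t 17.37 tip [-49.  -99.1  86.9] rot err [ 0.07  0.3  -0.13] F lock [ 0.2 -0.1  0.2] w 44.7 gf 0.0 q [ -4.   4. 128.  16.  17.  68.]
[0.034, 0.017, 1.058, 0.0, 0.001, -0.0, 0.033, 0.017, 1.058, 0.0, 0.001, -0.0, 0.032, 0.017, 1.058, 0.0, 0.001, -0.0, 0.03, 0.018, 1.058, 0.0, 0.001, -0.0, 0.029, 0.018, 1.058, 0.0, 0.001, -0.0]
```

Emit:
step_arm:
  plan: [0.05, 0, 1.1, 0, 0, 0, 0.05, 0, 1.1, 0, 0, 0, 0, 0, 1.1, 0, 0, 0, 0, 0, 1.1, 0, 0, 0, 0, 0, 0.8, 0, 0, 0]

```text
time_s: 17.78
ee_pos: [533.9, 2.7, 114.4]
ee_rot: [-180.0, -31.7, 4.5]
force: [0.2, 0.2, 0.7]
gripper_width: 45.0
gripper_force: 0.0
```

Emit:
step_arm:
  plan: [0, 0, 0, 0, 0, 0, 0, 0, 0, 0, 0, 0]

```text
time_s: 17.95
ee_pos: [533.8, 2.5, 114.9]
ee_rot: [-179.9, -31.7, 4.4]
force: [-0.8, -0.2, 1.1]
gripper_width: 44.7
gripper_force: 0.0
```

```bash
python3 -c "
from h import *
wk()
F={n:viewer.grab_frame(n) for n in('side','top')}
a=cv2.resize(F['side']['img'][210:285,250:350],None,fx=4,fy=4,interpolation=cv2.INTER_CUBIC);b=cv2.resize(F['top']['img'][195:270,275:375],None,fx=4,fy=4,interpolation=cv2.INTER_CUBIC)
cv2.imwrite('pics/c2.png',np.clip(np.hstack([a,b])[:,:,::-1].astype(float)*1.6,0,255).astype(np.uint8))"
```

```text
t 17.95 tip [-48.4 -97.7  34.8] rot err [-0.03  0.33 -0.05] F lock [-0.1 -0.1  1.3] w 44.7 gf 0.0 q [ -4.  11. 128.  25.  10.  59.]
```

View pics/c2.png

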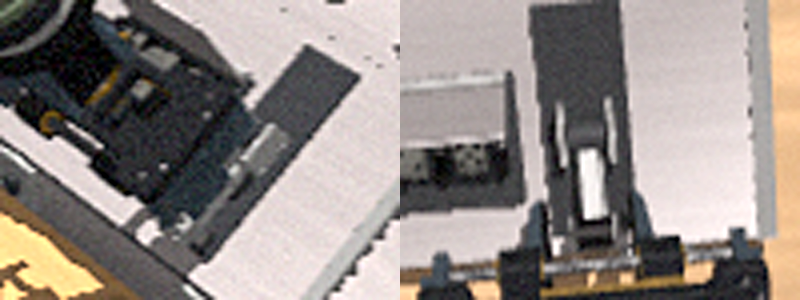

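The fingers straddle the knob: they are at about (535,225) and (645,220), with the knob at (594,235). Closing now.

Emit:
step_arm:
  plan: [0, 0, 0, 0, 0, 0, 0, 0, 0, 0, 0, 0, 0, 0, 0, 0, 0, 0, 0, 0, 0, 0, 0, 0, 0, 0, 0, 0, 0, 0]
  hand: 1.5
  newtons: 12

```text
time_s: 18.47
ee_pos: [534.7, 0.0, 115.7]
ee_rot: [179.9, -31.9, 4.3]
force: [-2.8, -11.3, 1.9]
gripper_width: 19.9
gripper_force: 12.0
```

```bash
python3 -c "
from h import *
wk()"
```

```text
t 18.47 tip [ -47.3 -100.3   35.1] rot err [ 0.21  0.12 -0.16] F lock [ -2.1 -11.1   3.6] w 19.9 gf 12.0 q [ -4.  11. 128.  25.  10.  59.]
```

Emit:
step_arm:
  plan: [0.62, 0.2, -0.73, 0, 0, 0, 0.73, 0, -0.62, 0, 0, 0, 0.83, 0, -0.48, 0, 0, 0, 0.9, 0, -0.33, 0, 0, 0, 0.95, 0, -0.17, 0, 0, 0]

```text
time_s: 18.88
ee_pos: [554.2, 1.2, 155.1]
ee_rot: [-179.9, -31.4, 4.3]
force: [-5.0, -2.8, -0.3]
gripper_width: 20.2
gripper_force: 12.0
```

```bash
python3 -c "
from h import *
wk()"
```

```text
t 18.88 tip [ -10.  -100.7   58.2] rot err [-0.    0.58 -0.13] F lock [-4.6 -2.4  2.5] w 20.2 gf 12.0 q [ -3.   9. 123.  14.  18.  70.]
```

Going well. Continuing over the top.

Emit:
step_arm:
  plan: [0.96, 0, 0, 0, 0, 0, 0.95, 0, 0.17, 0, 0, 0, 0.9, 0, 0.33, 0, 0, 0, 0.83, 0, 0.48, 0, 0, 0, 0.73, 0, 0.62, 0, 0, 0]

```text
time_s: 19.3
ee_pos: [603.2, 4.8, 167.7]
ee_rot: [-179.9, -31.9, 4.3]
force: [-2.9, 0.5, 6.6]
gripper_width: 19.6
gripper_force: 12.0
```

Emit:
step_arm:
  plan: [0.62, 0, 0.73, 0, 0, 0, 0.15, 0, 0.25, 0, 0, 0, 0, 0, 0, 0, 0, 0, 0, 0, 0, 0, 0, 0]

```text
time_s: 19.63
ee_pos: [616.4, 5.8, 163.9]
ee_rot: [-180.0, -32.1, 4.3]
force: [4.5, 3.2, 4.0]
gripper_width: 20.0
gripper_force: 12.0
```

```bash
python3 -c "
from h import *
wk()"
```

```text
t 19.63 tip [  47.7 -100.9   32.6] rot err [ 0.06 -0.13 -0.16] F lock [6.1 2.8 0.9] w 20.0 gf 12.0 q [ -2.  13. 115.  11.  20.  74.]
```

Emit:
step_arm:
  plan: [0, 0, 0.3, 0, 0, 0, 0, 0, 0.2, 0, 0, 0, 0, 0, 0, 0, 0, 0]

```text
time_s: 19.88
ee_pos: [620.2, 6.0, 161.3]
ee_rot: [-180.0, -32.4, 4.3]
force: [4.0, 2.6, 9.2]
gripper_width: 19.9
gripper_force: 12.0
```

```bash
python3 -c "
from h import *
wk()"
```

```text
t 19.88 tip [  49.6 -101.    28.4] rot err [ 0.09 -0.36 -0.17] F lock [8.5 2.3 5.6] w 19.9 gf 12.0 q [ -2.  14. 115.  11.  19.  74.]
```

Emit:
step_arm:
  plan: [0, 0, 0, 0, 0, 0, 0, 0, 0, 0, 0, 0, 0, 0, 0, 0, 0, 0]
  hand: 3.2

```text
time_s: 20.13
ee_pos: [615.1, 6.0, 156.0]
ee_rot: [-179.9, -31.6, 4.3]
force: [0.5, 0.2, -1.3]
gripper_width: 31.9
gripper_force: 0.0
```

```bash
python3 -c "
from h import *
wk()"
```

```text
t 20.13 tip [  42.3 -100.6   26.6] rot err [-0.    0.43 -0.15] F lock [-0.2  0.1 -1.4] w 31.9 gf 0.0 q [ -2.  14. 116.  11.  19.  74.]
```

Emit:
step_arm:
  plan: [0, 0, -2, 0, 0, 0, 0, 0, -2.2, 0, 0, 0, 0, 0, 0, 0, 0, 0]

```text
time_s: 20.38
ee_pos: [593.9, 4.0, 195.2]
ee_rot: [-180.0, -31.9, 4.3]
force: [0.5, 0.1, 0.2]
gripper_width: 32.2
gripper_force: 0.0
```

Emit:
step_arm:
  plan: [0, 0, 0, 0, 0, 0, 0, 0, 0, 0, 0, 0, 0, 0, 0, 0, 0, 0, 0, 0, 0, 0, 0, 0]
  hand: 0

```text
time_s: 20.72
ee_pos: [594.1, 4.3, 191.6]
ee_rot: [-179.9, -31.6, 4.3]
force: [-0.6, 0.2, 0.3]
gripper_width: 8.2
gripper_force: 0.0
```

```bash
python3 -c "
from h import *
wk()"
```

```text
t 20.72 tip [  43.4 -100.7   67.9] rot err [ 0.01  0.37 -0.16] F lock [-0.3  0.2  0.6] w 8.2 gf 0.0 q [ -3.  10. 115.   9.  24.  76.]
```

Emit:
step_arm:
  plan: [0.2, 0, 0.5, 0, 0, 0, 0, 0, 0.2, 0, 0, 0, 0, 0, 0, 0, 0, 0]

```text
time_s: 20.97
ee_pos: [599.9, 4.8, 187.0]
ee_rot: [-179.9, -31.7, 4.3]
force: [0.0, -0.2, -0.1]
gripper_width: 0.6
gripper_force: 0.0
```

```bash
python3 -c "
from h import *
wk()"
```

```text
t 20.97 tip [  45.9 -100.6   60.9] rot err [ 0.01  0.33 -0.16] F lock [-0.  -0.2 -0.1] w 0.6 gf 0.0 q [ -3.  10. 115.   9.  23.  75.]
```

Press down in small steps to find the knob.

Emit:
step_arm:
  plan: [0, 0, 0.2, 0, 0, 0, 0, 0, 0.2, 0, 0, 0, 0, 0, 0, 0, 0, 0]

```text
time_s: 21.22
ee_pos: [602.3, 4.9, 184.6]
ee_rot: [-179.9, -31.8, 4.3]
force: [1.4, -0.4, -0.1]
gripper_width: 0.4
gripper_force: 0.0
```

Emit:
step_arm:
  plan: [0, 0, 0.2, 0, 0, 0, 0, 0, 0, 0, 0, 0]

```text
time_s: 21.38
ee_pos: [602.6, 4.9, 184.2]
ee_rot: [-179.9, -31.8, 4.3]
force: [-7.2, -0.2, 9.4]
gripper_width: 0.4
gripper_force: 6.0
```

Emit:
step_arm:
  plan: [0, 0, 0.2, 0, 0, 0, 0, 0, 0, 0, 0, 0]

```text
time_s: 21.55
ee_pos: [602.9, 5.0, 183.9]
ee_rot: [-179.9, -31.8, 4.4]
force: [-18.2, -2.6, 20.8]
gripper_width: 0.6
gripper_force: 13.6
```

```bash
python3 -c "
from h import *
wk()"
```

```text
t 21.55 tip [  46.8 -100.7   56.8] rot err [ 0.02  0.16 -0.11] F lock [-4.6 -1.2 27.4] w 0.6 gf 13.6 q [ -3.  11. 115.  10.  23.  75.]
```

The knob is against a firm stop, with its top at 57 mm, which is where it should be at 1.92 rad. Now lift, retreat and check.

Emit:
step_arm:
  plan: [0, 0, -1, 0, 0, 0, 0, 0, -3, 0, 0, 0, 0, 0, -4, 0, 0, 0, -3, 0, -2, 0, 0, 0, -4, 0, 0, 0, 0, 0]

```text
time_s: 21.97
ee_pos: [495.5, -3.9, 236.4]
ee_rot: [179.9, -32.6, 4.4]
force: [-0.2, 0.6, 0.4]
gripper_width: 0.8
gripper_force: 0.0
```

Emit:
step_arm:
  plan: [-4, -1, 0, 0, 0, 0, -4, -2, 0, 0, 0, 0, -4, -3, 0, 0, 0, 0, -3, -4, 0, 0, 0, 0, 0, -4, 0, 0, 0, 0]

```text
time_s: 22.38
ee_pos: [380.1, 73.2, 163.0]
ee_rot: [179.9, -30.9, 4.2]
force: [0.5, -0.7, -0.1]
gripper_width: 0.4
gripper_force: 0.0
```

Emit:
step_arm:
  plan: [0, -4, 0, 0, 0, 0, 0, -4, 0, 0, 0, 0, 0, -3, 0, 0, 0, 0, 0, 0, 0, 0, 0, 0]

```text
time_s: 22.72
ee_pos: [379.3, 153.5, 165.5]
ee_rot: [-179.8, -31.0, 4.7]
force: [0.0, 0.1, 0.2]
gripper_width: 0.5
gripper_force: 0.0
```

```bash
python3 look.py 3 2>/dev/null; python3 - <<'E'
from h import *
A=np.load("avg3.npz"); a=np.clip(A["top"][150:270,205:375]*1.3,0,255).astype(np.uint8); a=cv2.resize(a,None,fx=2.4,fy=2.4,interpolation=cv2.INTER_CUBIC)
s=np.clip(A["side"][180:300,235:375]*1.3,0,255).astype(np.uint8); s=cv2.resize(s,(388,288),interpolation=cv2.INTER_CUBIC)
r=cv2.imread("pics/both3.png")[:290]; r=cv2.resize(r,(720,300)); t=np.hstack([a,s])[:,:,::-1]; o=np.zeros((590,800,3),np.uint8); o[:288,:min(800,t.shape[1])]=t[:,:800]; o[290:590,:720]=r; cv2.imwrite("pics/fin.png",o)
E
timeout 150 python3 rj.py 3 178 58 238 2>/dev/null
```

```text
t 23.12 tip lock [-143.7   58.2  152.6] rot err deg [ -0.84   1.09 -90.29] F lock [-0.9 -0.   0.4] w 0.5 q [ 30.  -5. 135. -32.  25. 141.]
('top', 'side') cost 365.7 th deg [173.6  53.  233.7] da 13.2 5.1 1.7 [[0.05, 0.41, 70.27, 16.33, 19.01], [-0.41, 0.85, 70.44, -6.88, 67.07]]
('top', 'side') cost 356.8 th deg [178.9  59.2 239.3] da 13.1 5.2 1.7 [[0.11, 1.28, 69.88, 32.02, 17.67], [-0.86, 1.5, 71.49, -5.35, 66.5]]
```

View pics/fin.png

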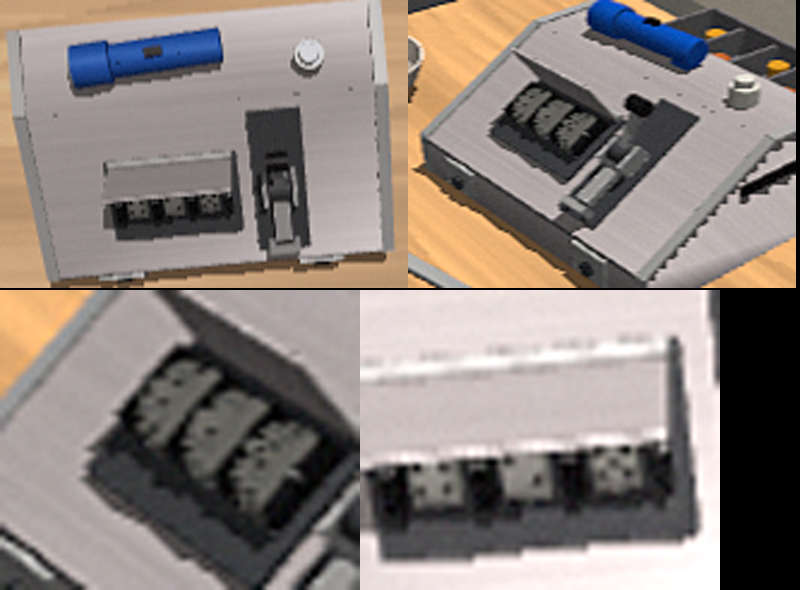

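The lever now points up the slope, with its knob at about (280,160) in the top view and (638,102) in the side view. The wheels read 4, 2 and 5 at 178.9°, 59.2° and 239.3°. The torch and cap are where they were, and the robot is clear of everything, so I'm handing in.

```bash
python3 -c "
from workcell import env
print(env.job_done())"
```

```text
the job is handed in; nothing more can be done
None
```

The lock was handed in open at about 23 s of the 61 s allowed. The wheels read four, two and five to within about 1° on the camera fit (absolute accuracy perhaps 3–5°), and the lever is hard against its upper stop. The torch and cap on the case look unmoved; I didn't re-check the other things round about, and no verdict came back.

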